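# Put the peeler and the bottle opener away in the slanted utensil holder

## Task

Put the yellow peeler away in the narrow slot of the slanted wooden holder and the bottle opener in its wide slot, each with its working end (blade, head) down and its handle sticking out. Each slot has a spring inside that grips the tool, so push each one gently until it sits fully home on the slot's floor, then let go. Do not ram the holder, and leave the mug, the jar and the tin where they stand.

Things in the scene. Friction and masses are not known exactly. Their poses are not given: they have to be found in the camera images.
- holder: Fixed wooden holder on the worktop: dark base plate 150 x 136 mm, two cheeks, and a light block 120 mm wide that leans 35 deg from vertical, with two slots in its raised end (about 95 mm up). Origin: under the base; x level, the block leans towards -x; y level, along the row of slots; z up. Tools enter moving down and towards +x; their handles stick out 85 to 89 mm.
- peeler_slot_mouth (a point): Centre of the mouth of the peeler's slot, the narrower one (holder's +y side, 72 mm from the other): 29 mm along this frame's y by 21.5 mm along its x, with 5 to 8 mm of wood around. z: along the slot, out of the mouth, 35 deg off vertical; y: level, as the holder's y; x: to the block's upper side. Inside, the slot widens to 29 mm along x.
- peeler_slot_floor (a point): Centre of the floor of the peeler's slot, 85 mm inside the mouth along the slot's axis; its axes are those of the mouth. The floor is solid. A tool that is home has its tip on it, lying against the slot's lower (-x) side, so up to 3 mm off this point.
- opener_slot_mouth (a point): Centre of the mouth of the bottle opener's slot, the wider one (holder's -y side): 46 mm along y by 24.5 mm along x; axes and widening as at the peeler's slot.
- opener_slot_floor (a point): Centre of the floor of the bottle opener's slot, 85 mm inside the mouth; axes as its mouth's.
- peeler: Loose vegetable peeler with a yellow handle and a grey metal blade, lying flat on the worktop. It is solid as a bar 170 mm long (x), 24 mm wide (y) and 17 mm thick (z), about 0.08 kg. Origin: centre of its underside; x: along it, towards the blade; the handle lies at -x.
- peeler_tip (a point): Centre of the end face of the peeler at its blade end, 85 mm from the origin along x and 8.5 mm above the underside; axes as the peeler's.
- opener: Loose bottle opener with a cream-white handle and a metal ring-shaped head, lying flat on the worktop. It is solid as a bar 174 mm long (x), 41 mm wide (y) and 20 mm thick (z) over its whole length (the fingers stop 41 mm apart even at the slimmer handle), about 0.08 kg. Origin: centre of its underside; x: along it, towards the head; the handle lies at -x.
- opener_tip (a point): Centre of the end face of the opener at its head end, 87 mm from the origin along x and 10 mm above the underside; axes as the opener's.
- mug: Bystander: green mug, 86 x 116 x 94 mm, origin under its middle.
- jam_jar: Bystander: glass jar with a white lid, 68 x 68 x 84 mm, origin under its middle.
- tin: Bystander: tall tin with a teal label, 75 x 75 x 110 mm, origin under its middle.
- peeler_spring (a joint): Angle of the steel leaf spring on the upper (+x) side of the peeler's slot: 0 at rest, about 0.1 to 0.2 rad when the tool is home. Rooted 15 mm inside the mouth, it slants inwards to a tip 59 mm inside. A tool merely dropped in stops on it about half way; it yields to a push of some 5 to 10 N along the slot (friction varies), then holds the tool.
- opener_spring (a joint): Angle of the steel leaf spring on the upper (+x) side of the opener's slot: 0 at rest, about 0.1 to 0.2 rad when the tool is home. Rooted 15 mm inside the mouth, it slants inwards to a tip 59 mm inside. A tool merely dropped in stops on it about half way; it yields to a push of some 5 to 10 N along the slot (friction varies), then holds the tool.
Not all that is in view belongs to the job. Of the things shaped like the opener, the cream one is meant. Of the things that look like the peeler, the larger one is meant.

How it is judged:
At the end, for the whole second after the job is handed in: Peeler in the narrow slot and bottle opener in the wide slot, working end down: each tip within 3 mm of the slot's floor along the slot and within 12 mm of the floor's centre, each tool within 0.10 rad of the slot's axis, released and at rest (z of peeler_tip in the frame of peeler_slot_floor below 0.003 m and distance between peeler_tip and peeler_slot_floor below 0.012 m and angle between the x axis of peeler and the z axis of peeler_slot_floor, either way round below 0.1 rad and linear speed of each of peeler, opener below 0.02 m/s and z of opener_tip in the frame of opener_slot_floor below 0.003 m and distance between opener_tip and opener_slot_floor below 0.012 m and angle between the x axis of opener and the z axis of opener_slot_floor, either way round below 0.1 rad); the robot touches nothing.
It fails at once if The holder is rammed: the contact forces on it, the springs' grip on the tools (about 25 N) included, pass 90 N (contact force between holder and anything else above 90 N).
It fails at once if The mug, the jar or the tin is shifted by more than 30 mm (distance of any of mug, jam_jar, tin from where it was at the start of the episode above 0.03 m).
It also fails if it takes over 64 s, if anything falls off the work surface, if the arm or the gripper's body presses on something with over 40 N, if the wrist force passes 120 N, or if a joint passes its speed limit or range.

## Robot

A 6-joint arm with a two-finger parallel gripper is mounted at the origin on a cart in front of the work surface, level with it; the furniture and walls round the work are solid. World frame = base frame: x ahead of the robot, y to its left, z up, the work surface at z = 0. Lengths are in m, angles in rad, forces in N, time in s.
With the tool pointing down it reaches from about 0.35 to 0.85 m from the base axis. Payload 8.1 kg.
Tool frame: the origin (TCP) lies between the finger pads; the fingertips stand 14 mm ahead of it and the grasp point (between the pads) lies 5 mm behind it; z points along the fingers, y is the line along which they close (so a half turn about z gives the same grasp; the last joint's range is limited). The gripper opens to 93 mm and grips with 3 to 60 N. Pads are 15 mm wide; open, the fingers measure 128 mm over their backs; the gripper's body (75 mm by 188 mm) begins 65 mm behind the grasp point.
Start: joints at [1.022, 0.13, 1.488, -0, 1.523, -0.085], TCP at [0.268, 0.537, 0.196] pointing down, gripper open.
Joint ranges: [-2.96, 2.96], [-0.89, 2.26], [0.02, 2.5], [-1.34, 4.48], [0, 2.73], [-2.66, 2.66]. Speed limits (rad/s): [2.39, 2.39, 2.79, 3.14, 3.14, 3.14].

## Interface

Orientations are given as a rotation vector (axis times angle).
In Python, from plant import robot gives the robot as it stands.
- The arm moves only by the tool arm_command, never from a script. Its argument "targets" is a list of rows, each an object of numbers: "x", "y", "z": the shift along the world's x, y, z in units of 500 mm (1.0 is 500 mm); "rx", "ry", "rz": the turn, a rotation vector about the world's x, y, z in units of 2 rad (1.0 is 2 rad); "claw": the closure in counts, from 0 (fully open) to 255 (shut). In form: [{"x": .., "y": .., "z": .., "rx": .., "ry": .., "rz": .., "claw": ..}, ...]. A call has 1 to 10 rows; each row is the pose to reach, as a shift and turn from the pose commanded when the call began; what a row does not reach only later rows make up. A row lasts 1/12 s, in which the tool goes at most 41.7 mm and 7.16 degrees, less where a joint would pass 70% of its speed; a pose out of reach is approached as far as the arm can. A call with a number of a shift or a turn outside -1 to 1 is refused whole. A call with a gripper value outside its range is refused whole. The fingers move at their own pace and stop on an object; "squeeze" is the grip in N (left out, the last holds). Time passes only in rows, so rows that repeat a pose let the fingers close. It gives the time, the measured TCP pose, the force, the opening and the grip force at its end, in the units of the state.
- robot.read_state(): the state, without advancing time (a new reading comes with each control period).
- robot.read_camera(name): name is "side" or "top" or "wrist"; returns (picture, depth): 384x512x3 uint8, red, green, blue; 384x512 float32, m along the optical axis (not along the pixel's ray), 0 where there is no reading.
- robot.get_calibration(name): a dict with "intrinsics" (3x3 intrinsics, pixels), "origin" and "orientation" of the camera in the world. Camera axes: x right, y up, looking along -z (the intrinsics and any distortion apply to the point x, -y, -z); pixel columns grow to the right and rows downward; lengths in m; the calibration is good to about 2 mm. A picture is of the moment at which its call begins: read the wrist's pose just before it. get_calibration takes no time and is no camera call; for the wrist camera it gives the pose at the moment of the call.
- robot.close_job(): hands the job in; it is judged then, once.
The state is a dict: "t": time; "q": joint angles; "dq": joint speeds; "joint_torque": joint torques, N m; "tool_pos": TCP position; "orientation": TCP orientation; "force": force on the tool from outside, world axes, zero at the start; "wrist_torque": the same for the moment, N m; "opening": finger opening in m; "gripper_force": force on a finger pad.
Only numpy, scipy, OpenCV 4.12 (cv2) and the standard library are available. Lean on these libraries where they do the work, as an engineer would, in place of code of your own. Each camera call takes 0.05 s, during which the arm holds its last target. There are 200 camera calls.

## Working session

There is one attempt and no reset: what is moved stays moved. The work goes in short steps, Python scripts to look and compute and a tool call to move; the robot and the scene stay as the last step left them, time stands still between calls to the robot, and variables do not carry over. Pictures are saved under pics/ and viewed, at most 10 in all, crops included, and the job is handed in when it is done.

Besides the shell and the picture viewer there is one more tool, called after "Request:" as name([rows], argument=value, ...), one row to a line, values as JSON. arm_command: Moves the arm, as the interface text tells. Shifts and turns lie within -1 to 1; 1 stands for 500 mm of shift or 2 rad of turn. Its arguments: {"type":"object","properties":{"targets":{"type":"array","items":{"type":"object","properties":{"x":{"type":"number","minimum":-1,"maximum":1},"y":{"type":"number","minimum":-1,"maximum":1},"z":{"type":"number","minimum":-1,"maximum":1},"rx":{"type":"number","minimum":-1,"maximum":1},"ry":{"type":"number","minimum":-1,"maximum":1},"rz":{"type":"number","minimum":-1,"maximum":1},"claw":{"type":"number"}}}},"squeeze":{"type":"number"}},"required":["targets"]}

```bash
ls; mkdir -p pics; cat > h.py <<'E'
import numpy as np, cv2
from plant import robot
from scipy.spatial.transform import Rotation as R
def snap(n,f):
    c=robot.get_calibration(n); im,d=robot.read_camera(n)
    np.savez('pics/'+f+'.npz',im=im,d=d,K=np.array(c['intrinsics']),o=np.array(c['origin']),q=np.array(c['orientation']),
      dist=np.array(c.get('distortion',[0,0,0,0,0]),dtype=float))
    cv2.imwrite('pics/'+f+'.png',im[:,:,::-1]); return c
def load(f): 
    z=np.load('pics/'+f+'.npz'); return z
def rot(q):
    q=np.array(q); return q if q.shape==(3,3) else (R.from_rotvec(q) if q.size==3 else R.from_quat(q)).as_matrix()
def cloud(z):
    h,w=z['d'].shape; u,v=np.meshgrid(np.arange(w),np.arange(h)); K=z['K'];d=z['d']
    p=np.stack([(u-K[0,2])/K[0,0]*d,-(v-K[1,2])/K[1,1]*d,-d],-1)
    return p@rot(z['q']).T+z['o']
def ray(z,u,v):
    K=z['K'];r=np.array([(u-K[0,2])/K[0,0],-(v-K[1,2])/K[1,1],-1.]); r=rot(z['q'])@r
    return z['o'],r/np.linalg.norm(r)
def proj(z,p):
    K=z['K'];c=(np.array(p)-z['o'])@rot(z['q']); return K[0,0]*c[...,0]/-c[...,2]+K[0,2],K[1,2]-K[1,1]*c[...,1]/-c[...,2]
E
python3 - <<'E'
from h import *
for n in('top','side','wrist'):
    c=snap(n,n+'0'); print(n,c)
print(robot.read_state())
a=[cv2.imread(f'pics/{n}0.png') for n in('top','side')]
cv2.imwrite('pics/both.png',cv2.resize(np.vstack(a),(800,1200))[:600]) 
E
```

```text
pics
top {'intrinsics': array([[392.63467081,   0.        , 251.06745304],
       [  0.        , 392.63467081, 189.09828907],
       [  0.        ,   0.        ,   1.        ]]), 'origin': array([ 0.38254021, -0.03171139,  1.22376399]), 'orientation': array([ 0.09114763, -0.11659702, -1.57425261])}
side {'intrinsics': array([[350.44332363,   0.        , 252.60361163],
       [  0.        , 350.44332363, 193.91784385],
       [  0.        ,   0.        ,   1.        ]]), 'origin': array([ 0.48682775, -0.96158438,  0.55025501]), 'orientation': array([ 1.11999505, -0.01880425, -0.05393754])}
wrist {'intrinsics': array([[346.26411202,   0.        , 256.61973851],
       [  0.        , 346.26411202, 195.49976462],
       [  0.        ,   0.        ,   1.        ]]), 'origin': array([0.20593337, 0.56855868, 0.38477288]), 'orientation': array([-0.22651989, -0.13850083,  1.10097557])}
{'t': 0.15, 'q': array([ 1.02161808e+00,  1.31000088e-01,  1.48903904e+00,  2.78596616e-05,
        1.52303177e+00, -8.53993877e-02]), 'dq': array([ 0.00106678, -0.0031457 , -0.00353476,  0.00208158, -0.00025471,
        0.00039645]), 'joint_torque': array([ 8.07405104e-04, -5.60477650e+01, -4.92334020e+01,  7.67890527e-02,
        3.06883059e-02, -5.66571089e-05]), 'tool_pos': array([0.26811213, 0.53621766, 0.19531561]), 'orientation': array([-7.21880565e-01, -3.05702868e+00,  2.19213318e-03]), 'force': array([-0.14406839,  0.04246316, -0.88489355]), 'wrist_torque': array([ 0.03185831,  0.00110516, -0.00571293]), 'gripper_force': 0.0, 'opening': 0.09285060871071893}
```

```bash
python3 -c "
import cv2
cv2.imwrite('pics/topL.png',cv2.resize(cv2.imread('pics/top0.png'),(800,600),interpolation=2))
cv2.imwrite('pics/sideL.png',cv2.resize(cv2.imread('pics/side0.png'),(800,600),interpolation=2))"
```

```text
(no output)
```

View pics/topL.png

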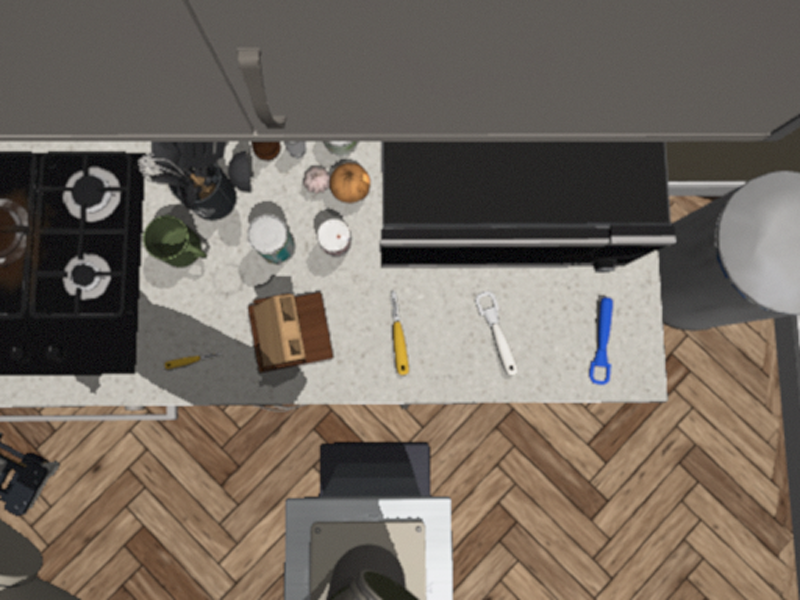

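View pics/sideL.png

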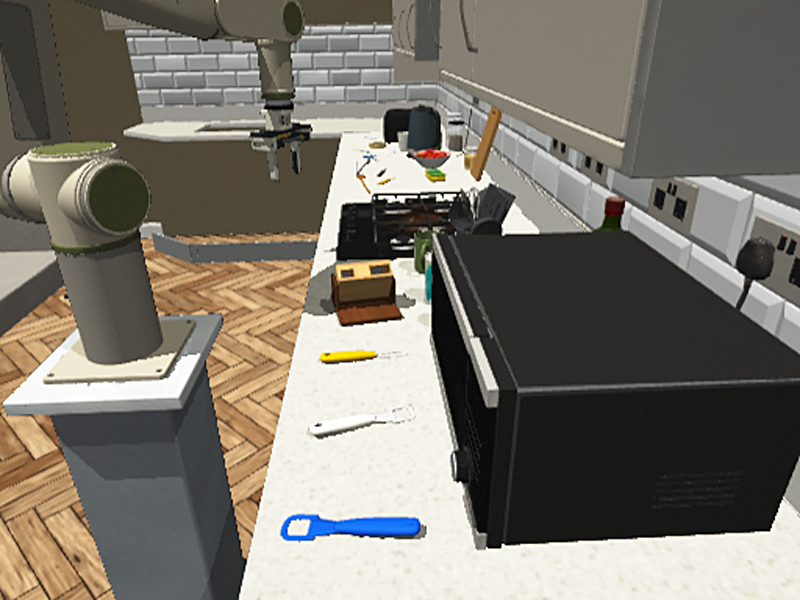

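The top picture shows the peeler at about (400,333), with its blade up the picture. The cream opener is at (497,333), the holder at (290,330) with slot mouths near (286,308) and (294,348), and the blue opener decoy at (602,340). The small peeler decoy is at (190,362). The side picture agrees, with the mouths near (347,272) and (380,268). Next I'll measure these with code.

```bash
cat > m1.py <<'E'
from h import *
s=1.5625
for f,boxes in (('top0',{'peeler':(375,285,420,380),'opener':(465,285,525,380)}),('side0',{'peeler':(310,340,420,370),'opener':(300,398,420,445)})):
    z=load(f); P=cloud(z)
    for n,b in boxes.items():
        x0,y0,x1,y1=[int(round(v/s)) for v in b]
        p=P[y0:y1,x0:x1].reshape(-1,3); c=z['im'][y0:y1,x0:x1].reshape(-1,3)
        tz=np.median(p[:,2]); q=p[(p[:,2]>tz+.006)&(p[:,2]<tz+.04)]
        if len(q)<10: print(f,n,'few',tz,p[:,2].max());continue
        (cx,cy),(w,h),a=cv2.minAreaRect((q[:,:2]*1000).astype(np.float32))
        m=q[:,:2].mean(0);U=np.linalg.svd(q[:,:2]-m)[2][0]; U*=np.sign(U[0])
        t=(q[:,:2]-m)@U
        print(f,n,'table',tz.round(4),'top z pct',np.percentile(q[:,2],[5,50,95]).round(4),'rect',np.round([cx,cy,w,h,a],1),'dir',np.degrees(np.arctan2(U[1],U[0])).round(1),'ends',(m+U*t.min()).round(4),(m+U*t.max()).round(4),len(q))
z=load('top0');P=cloud(z)
q=P[int(285/s):int(385/s),int(240/s):int(340/s)].reshape(-1,3)
print('holder top', q[:,2].max(), np.histogram(q[:,2],bins=np.arange(-.01,.13,.01)))
z=load('side0');P=cloud(z);q=P[int(255/s):int(330/s),int(325/s):int(410/s)].reshape(-1,3)
q=q[(q[:,2]>.08)&(q[:,2]<.13)];print('side',q.min(0),q.max(0))
a=cv2.resize(load('top0')['im'][180:245,155:220,::-1],(400,400),interpolation=cv2.INTER_CUBIC)
b=cv2.resize(load('side0')['im'][160:212,205:265,::-1],(461,400),interpolation=cv2.INTER_CUBIC)
cv2.imwrite('pics/hold.png',np.hstack([a,b[:,:400]]))
E
python3 m1.py
```

```text
top0 peeler table 0.0007 top z pct [0.0079 0.015  0.0194] rect [472.6 -71.7  51.  172.7  85.8] dir 4.7 ends [ 0.3864 -0.0711] [ 0.5533 -0.0575] 261
top0 opener table 0.0007 top z pct [0.0076 0.0154 0.0206] rect [ 472.2 -245.6  177.9   94.     2.5] dir 18.2 ends [ 0.386 -0.287] [ 0.5658 -0.2277] 288
side0 peeler table 0.0011 top z pct [0.0091 0.015  0.0179] rect [447.4 -65.2 121.8  26.    5.8] dir 7.7 ends [ 0.3873 -0.0767] [ 0.5082 -0.0603] 194
side0 opener table 0.0008 top z pct [0.0078 0.0155 0.0195] rect [ 449.1 -266.1  135.1   28.4   16.9] dir 19.2 ends [ 0.3862 -0.2912] [ 0.5144 -0.2465] 335
holder top 1.223763991698853 (array([1020,  923,  907,    4,   41,   70,   97,  138,  215,  185,  193,
        239,   50,    0]), array([-0.01,  0.  ,  0.01,  0.02,  0.03,  0.04,  0.05,  0.06,  0.07,
        0.08,  0.09,  0.1 ,  0.11,  0.12,  0.13]))
side [0.41145748 0.1130434  0.08015257] [0.53401104 0.18358339 0.11407818]
```

View pics/hold.png

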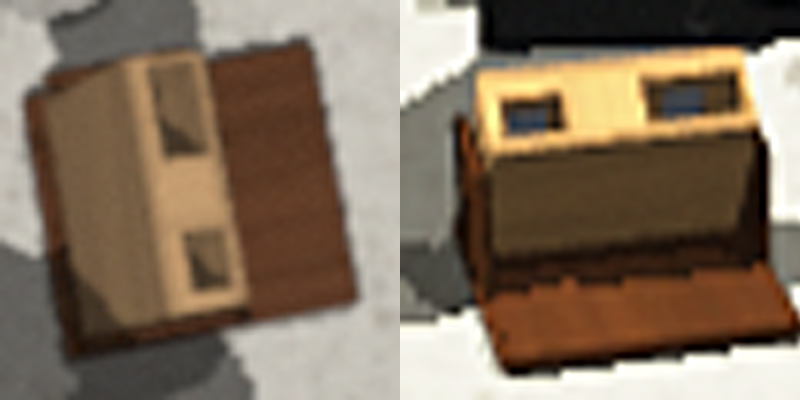

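The crops show the block leaning towards the side camera, which is world -y, so the holder's +x is about world +y. The narrow slot is the near one, at crop (207,260) in the top view and (132,115) in the side view. The wide one is the far one, at (178,110) in the top view and (290,94) in the side view.

```bash
cat >> h.py <<'E'
def tri(obs):
    A=np.zeros((3,3));b=np.zeros(3)
    for z,u,v in obs:
        o,r=ray(z,u,v);M=np.eye(3)-np.outer(r,r);A+=M;b+=M@o
    p=np.linalg.solve(A,b); return p,[np.round(np.hypot(*(np.array(proj(z,p))-[u,v])),2) for z,u,v in obs]
E
cat > m2.py <<'E'
from h import *
T,S=load('top0'),load('side0')
t=lambda c:(T,155+(c[0]+.5)/6.154-.5,180+(c[1]+.5)/6.154-.5)
s=lambda c:(S,205+(c[0]+.5)/7.683-.5,160+(c[1]+.5)/7.692-.5)
N=tri([t((207,260)),s((132,115))]);W=tri([t((178,110)),s((290,94))]);print('narrow',N,'wide',W,'dist',np.linalg.norm(N[0]-W[0]))
d=N[0]-W[0];print('hy dir deg',np.degrees(np.arctan2(d[1],d[0])))
# plane of the mouth face from both clouds
for z in(T,S):
    P=cloud(z).reshape(-1,3)
    q=P[(np.abs((P-(N[0]+W[0])/2)@(d/np.linalg.norm(d)))<.058)&(np.linalg.norm(P-(N[0]+W[0])/2,axis=1)<.075)&(P[:,2]>.075)]
    # ransac plane, steep normal
    best=0;rng=np.random.default_rng(0)
    for _ in range(500):
        a=q[rng.choice(len(q),3,False)];n=np.cross(a[1]-a[0],a[2]-a[0]);n/=np.linalg.norm(n)+1e-12;n*=np.sign(n[2])
        if abs(n[2]-.819)>.12 or n[1]>0: continue
        i=np.abs((q-a[0])@n)<.002
        if i.sum()>best: best=i.sum();I=i
    r=q[I];m=r.mean(0);n=np.linalg.svd(r-m)[2][2];n*=np.sign(n[2])
    print(len(q),best,'n',n.round(3),'tilt',np.degrees(np.arccos(n[2])).round(1),'az',np.degrees(np.arctan2(n[1],n[0])).round(1),'m',m.round(4),'offs N,W from plane mm',((N[0]-m)@n*1e3).round(1),((W[0]-m)@n*1e3).round(1))
# base plate yaw
P=cloud(T);q=P[180:248,150:222].reshape(-1,3);q=q[(q[:,2]>.004)&(q[:,2]<.12)]
print('plan rect',cv2.minAreaRect((q[:,:2]*1000).astype(np.float32)))
for n,b in {'mug':(140,215,210,270),'tin':(245,210,295,265),'jar':(315,215,352,255)}.items():
    b=[int(v/1.5625) for v in b];q=P[b[1]:b[3],b[0]:b[2]].reshape(-1,3);zt=np.percentile(q[:,2],95);q=q[q[:,2]>zt-.02];print(n,q.mean(0).round(3),zt.round(3))
E
python3 m2.py
```

```text
narrow (array([0.43708093, 0.12942539, 0.09793517]), [np.float64(0.61), np.float64(0.52)]) wide (array([0.50671383, 0.14368872, 0.09976293]), [np.float64(0.68), np.float64(0.57)]) dist 0.07110220410325306
hy dir deg -168.42388429982734
699 252 n [ 0.111 -0.589  0.8  ] tilt 36.8 az -79.3 m [0.4667 0.1391 0.1008] offs N,W from plane mm 0.1 0.9
423 181 n [ 0.12  -0.572  0.811] tilt 35.8 az -78.1 m [0.4651 0.1407 0.1013] offs N,W from plane mm 0.4 2.1
plan rect ((470.48736572265625, 150.50726318359375), (219.52806091308594, 207.8319854736328), 89.57806396484375)
mug [0.639 0.362 0.101] 0.091
tin [0.645 0.179 0.109] 0.11
jar [0.647 0.058 0.093] 0.087
```

```bash
cat >> h.py <<'E'
def camrel():
    s=robot.read_state();c=robot.get_calibration('wrist');Rt=rot(s['orientation']);return Rt.T@(np.array(c['origin'])-s['tool_pos']),Rt.T@rot(c['orientation'])
def look(pos,Rt,pts):
    cp,cR=np.load('camrel.npz').values(); z=dict(K=load('wrist0')['K'],o=pos+Rt@cp,q=Rt@cR); return [np.round(proj(z,p)).astype(int).tolist() if True else 0 for p in pts]
E
python3 - <<'E'
from h import *
cp,cR=camrel();np.savez('camrel.npz',cp=cp,cR=cR);print(cp.round(4),cR.round(3))
N=[.437,.1295,.098];W=[.5067,.1437,.098];pts=[N,W]
R0=rot(robot.read_state()['orientation'])
for yaw in(11.6,-40,63):
  Rt=R.from_euler('z',yaw-63.4,degrees=True).as_matrix()@R0
  for pos in([.40,.05,.25],[.47,.05,.25],[.47,.0,.25],[.47,.02,.30],[.47,.2,.25],[.47,.13,.3]): print(yaw,pos,look(np.array(pos),Rt,pts))
E
```

```text
[ 0.0701  0.0009 -0.1896] [[-0.     0.968  0.25 ]
 [ 1.     0.    -0.   ]
 [-0.001  0.25  -0.968]]
11.6 [0.4, 0.05, 0.25] [[310, 106], [385, 106]]
11.6 [0.47, 0.05, 0.25] [[239, 90], [314, 91]]
11.6 [0.47, 0.0, 0.25] [[249, 34], [327, 34]]
11.6 [0.47, 0.02, 0.3] [[246, 64], [313, 64]]
11.6 [0.47, 0.2, 0.25] [[212, 236], [279, 237]]
11.6 [0.47, 0.13, 0.3] [[228, 164], [290, 164]]
-40 [0.4, 0.05, 0.25] [[232, 90], [280, 26]]
-40 [0.47, 0.05, 0.25] [[178, 138], [222, 78]]
-40 [0.47, 0.0, 0.25] [[142, 98], [185, 34]]
-40 [0.47, 0.02, 0.3] [[169, 113], [207, 59]]
-40 [0.47, 0.2, 0.25] [[275, 248], [319, 197]]
-40 [0.47, 0.13, 0.3] [[234, 188], [273, 139]]
63 [0.4, 0.05, 0.25] [[343, 175], [382, 228]]
63 [0.47, 0.05, 0.25] [[314, 111], [356, 169]]
63 [0.47, 0.0, 0.25] [[362, 86], [403, 146]]
63 [0.47, 0.02, 0.3] [[332, 98], [368, 149]]
63 [0.47, 0.2, 0.25] [[179, 181], [224, 233]]
63 [0.47, 0.13, 0.3] [[242, 144], [281, 192]]
```

Request:
arm_command([
  {"z": 0.1},
  {"x": 0.364, "y": -0.834, "z": 0.21, "rz": -0.452},
  {"x": 0.364, "y": -0.834, "z": 0.21, "rz": -0.452},
  {"x": 0.364, "y": -0.834, "z": 0.21, "rz": -0.452},
  {"x": 0.364, "y": -0.834, "z": 0.21, "rz": -0.452},
  {"x": 0.364, "y": -0.834, "z": 0.21, "rz": -0.452},
  {"x": 0.364, "y": -0.834, "z": 0.21, "rz": -0.452},
  {"x": 0.364, "y": -0.834, "z": 0.21, "rz": -0.452},
  {"x": 0.364, "y": -0.834, "z": 0.21, "rz": -0.452},
  {"x": 0.364, "y": -0.834, "z": 0.21, "rz": -0.452},
])

```text
schema error: expected keys x, y, z, rx, ry, rz, claw
```

Request:
arm_command([
  {"x": 0, "y": 0, "z": 0.1, "rx": 0, "ry": 0, "rz": 0, "claw": 0},
  {"x": 0.364, "y": -0.834, "z": 0.21, "rx": 0, "ry": 0, "rz": -0.452, "claw": 0},
  {"x": 0.364, "y": -0.834, "z": 0.21, "rx": 0, "ry": 0, "rz": -0.452, "claw": 0},
  {"x": 0.364, "y": -0.834, "z": 0.21, "rx": 0, "ry": 0, "rz": -0.452, "claw": 0},
  {"x": 0.364, "y": -0.834, "z": 0.21, "rx": 0, "ry": 0, "rz": -0.452, "claw": 0},
  {"x": 0.364, "y": -0.834, "z": 0.21, "rx": 0, "ry": 0, "rz": -0.452, "claw": 0},
  {"x": 0.364, "y": -0.834, "z": 0.21, "rx": 0, "ry": 0, "rz": -0.452, "claw": 0},
  {"x": 0.364, "y": -0.834, "z": 0.21, "rx": 0, "ry": 0, "rz": -0.452, "claw": 0},
  {"x": 0.364, "y": -0.834, "z": 0.21, "rx": 0, "ry": 0, "rz": -0.452, "claw": 0},
  {"x": 0.364, "y": -0.834, "z": 0.21, "rx": 0, "ry": 0, "rz": -0.452, "claw": 0},
])

```text
t: 0.98
tool_pos: [0.4171, 0.1943, 0.2897]
orientation: [1.988, 2.433, 0.0]
force: [0.9, 1.0, -0.4]
opening: 0.0929
gripper_force: 0.0
```

Request:
arm_command([
  {"x": 0, "y": 0, "z": 0, "rx": 0, "ry": 0, "rz": 0, "claw": 0},
])

```text
t: 1.07
tool_pos: [0.4197, 0.1901, 0.2906]
orientation: [1.991, 2.425, -0.0]
force: [-0.1, -0.4, 0.9]
opening: 0.0932
gripper_force: 0.0
```

```bash
python3 -c "
from h import *
snap('wrist','w1')"
```

Request:
arm_command([
  {"x": 0.06, "y": -0.08, "z": -0.04, "rx": 0, "ry": 0, "rz": 0, "claw": 0},
  {"x": 0.06, "y": -0.16, "z": -0.06, "rx": 0, "ry": 0, "rz": 0, "claw": 0},
  {"x": 0.06, "y": -0.24, "z": -0.06, "rx": 0, "ry": 0, "rz": 0, "claw": 0},
  {"x": 0.06, "y": -0.24, "z": -0.06, "rx": 0, "ry": 0, "rz": 0, "claw": 0},
])

```text
t: 1.45
tool_pos: [0.4461, 0.0727, 0.2576]
orientation: [-1.987, -2.432, 0.006]
force: [0.0, -0.1, -0.1]
opening: 0.0932
gripper_force: 0.0
```

```bash
python3 -c "
from h import *
snap('wrist','w2')
a=[cv2.imread(f'pics/w{i}.png') for i in(1,2)]
# crops around expected
N=[.437,.1295,.098];W=[.5067,.1437,.098]
out=[]
for i in(1,2):
    z=load(f'w{i}');p=(np.array(proj(z,np.array(N)))+np.array(proj(z,np.array(W))))/2;print(i,p, z['o']);u0=int(p[0]-50);v0=int(max(p[1]-50,0));print(u0,v0)
    out.append(cv2.resize(a[i-1][v0:v0+100,u0:u0+100],(400,400),interpolation=cv2.INTER_CUBIC))
cv2.imwrite('pics/w12.png',np.hstack(out))
"
```

```text
1 [291.53476765 223.74113749] [0.40530672 0.25959656 0.48000475]
241 173
2 [296.10713053 119.60288926] [0.43247562 0.14206752 0.44707837]
246 69
```

View pics/w12.png

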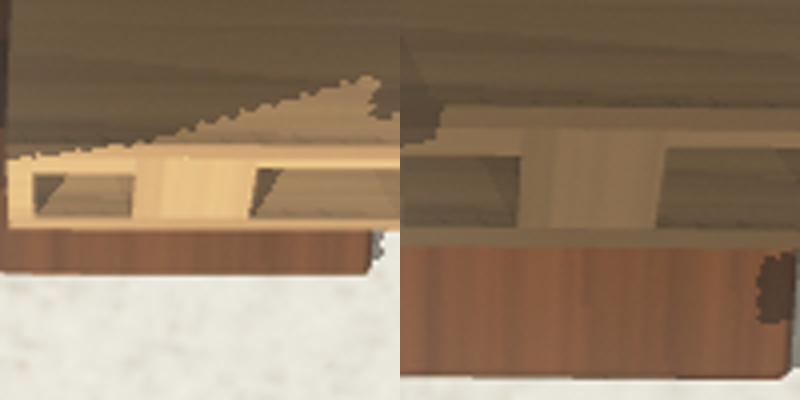

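In the left crop the narrow mouth spans x 33–133, y 172–217, and the wide mouth runs off the edge. I need wider crops.

```bash
python3 -c "
from h import *
a=cv2.imread('pics/w1.png')[200:240,225:385];b=cv2.imread('pics/w2.png')[90:150,225:385]
cv2.imwrite('pics/w12b.png',cv2.resize(np.vstack([a,b]),(800,500),interpolation=cv2.INTER_CUBIC))
"
```

```text
(no output)
```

View pics/w12b.png

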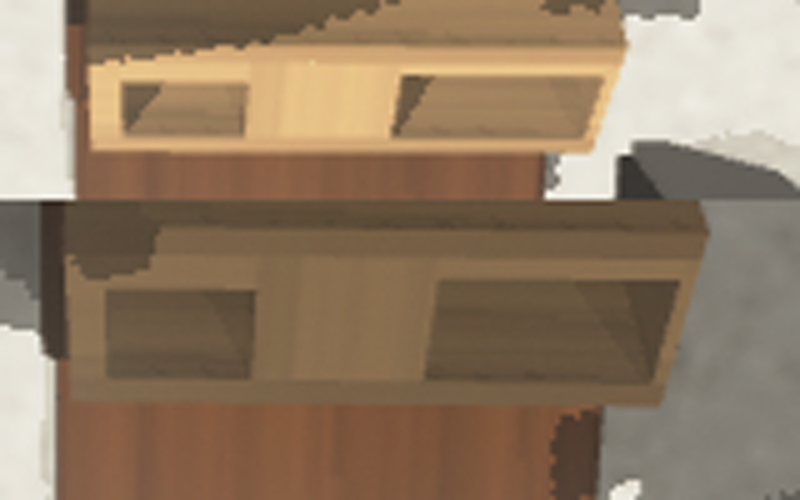

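The top crop gives the narrow mouth corners at (121,83), (248,84), (245,136), (121,135) and the wide ones at (402,75), (606,75), (588,137), (392,137). The lower crop gives similar corners. I'll fit the known rectangles to them.

```bash
cat > m3.py <<'E'
from h import *
from scipy.optimize import least_squares
V1,V2,T,S=load('w1'),load('w2'),load('top0'),load('side0')
c1=lambda c:np.array([225+(c[0]+.5)/5-.5,200+(c[1]+.5)/5-.5]);c2=lambda c:np.array([225+(c[0]+.5)/5-.5,90+(c[1]-200+.5)/5-.5])
# order TL TR BR BL : (hy sign, sx sign): TL=+hy(-X),+sx(+Y)
sg=[(1,1),(-1,1),(-1,-1),(1,-1)]
obs=[(V1,0,[c1(c) for c in((121,83),(248,84),(245,136),(121,135))]),(V1,1,[c1(c) for c in((402,75),(606,75),(588,137),(392,137))]),
(V2,0,[c2(c) for c in((106,290),(255,290),(252,380),(106,379))]),(V2,1,[c2(c) for c in((438,280),(680,280),(655,383),(425,380))])]
sz=[(.029,.0215),(.046,.0245)]
def axes(yaw):
    hx=np.array([np.cos(yaw),np.sin(yaw),0]);hy=np.array([-hx[1],hx[0],0]);Z=np.array([0,0,1.]);t=np.radians(35)
    return np.cos(t)*hx+np.sin(t)*Z,hy,-np.sin(t)*hx+np.cos(t)*Z
def res(p,o=obs):
    sx,sy,szv=axes(p[6]);r=[]
    for z,k,cs in o:
        for (a,b),c in zip(sg,cs):
            P=p[3*k:3*k+3]+a*sy*sz[k][0]/2+b*sx*sz[k][1]/2;r+=list(np.array(proj(z,P))-c)
    return r
x0=[.437,.13,.098,.507,.144,.098,np.radians(101.6)]
for o in(obs,obs[:2],obs[2:]):
    f=least_squares(res,x0,args=(o,));p=f.x;print(p.round(4),np.degrees(p[6]).round(2),'rms',np.sqrt(np.mean(f.fun**2)).round(2),np.linalg.norm(p[:3]-p[3:6]).round(4), (axes(p[6])[0]@(p[:3]-p[3:6])).round(4))
    if o is obs: np.savez('hold.npz',N=p[:3],W=p[3:6],yaw=p[6]);
    if o is obs:
        for z,n in((T,'top'),(S,'side')): print(n,[np.round(proj(z,q),1) for q in(p[:3],p[3:6])])
print('marked',[155+207.5/6.154-.5,180+260.5/6.154-.5],[155+178.5/6.154-.5,180+110.5/6.154-.5],[205+132.5/7.683-.5,160+115.5/7.692-.5],[205+290.5/7.683-.5,160+94.5/7.692-.5])
# peeler view planning
R0=rot(robot.read_state()['orientation'])
E
python3 m3.py
```

```text
[0.4369 0.1322 0.0977 0.5078 0.1475 0.0988 1.7681] 101.3 rms 0.21 0.0725 -0.0015
top [array([187.3, 222.5]), array([182.3, 197.8])]
side [array([222.2, 174.2]), array([243.2, 171.5])]
[0.4369 0.132  0.0969 0.5072 0.1482 0.1012 1.7664] 101.21 rms 0.19 0.0723 -0.0043
[0.437  0.1323 0.0974 0.5078 0.1474 0.0988 1.7691] 101.36 rms 0.21 0.0724 -0.0016
marked [188.2179070523237, 221.83019174520638] [183.50552486187846, 197.45580110497238] [221.7458674996746, 174.51560062402496] [242.31075100872056, 171.78549141965678]
```

```bash
cat >> h.py <<'E'
A=np.radians(25)
def Rg(tx,tz,a=A):
    tx=np.array(tx,float);tz=np.array(tz,float);ty=np.cross(tz,tx);z=np.sin(a)*tx-np.cos(a)*tz;y=-ty;return np.column_stack([np.cross(y,z),y,z])
def go(pos,Rt):
    s=robot.read_state();d=(np.array(pos)-s['tool_pos'])/.5;w=R.from_matrix(Rt@rot(s['orientation']).T).as_rotvec()
    print('shift',d.round(4),'turn',(w/2).round(4),'mm',(np.linalg.norm(d)*500).round(1),'deg',np.degrees(np.linalg.norm(w)).round(2),'t',s['t'],'F',s['force'].round(1))
def flat(deg): return [np.cos(np.radians(deg)),np.sin(np.radians(deg)),0]
E
python3 -c "
from h import *
go([.43,-.067,.2],Rg(flat(6),[0,0,1]))"
```

```text
shift [-0.0329 -0.2815 -0.1166] turn [ 0.1972 -0.1463 -0.8186] mm 153.2 deg 97.94 t 1.5 F [-0.3 -0.1 -0.1]
```

Request:
arm_command([
  {"x": -0.03, "y": -0.15, "z": 0, "rx": 0.099, "ry": -0.073, "rz": -0.41, "claw": 0},
  {"x": -0.03, "y": -0.15, "z": 0, "rx": 0.099, "ry": -0.073, "rz": -0.41, "claw": 0},
  {"x": -0.033, "y": -0.282, "z": -0.117, "rx": 0.197, "ry": -0.146, "rz": -0.819, "claw": 0},
  {"x": -0.033, "y": -0.282, "z": -0.117, "rx": 0.197, "ry": -0.146, "rz": -0.819, "claw": 0},
  {"x": -0.033, "y": -0.282, "z": -0.117, "rx": 0.197, "ry": -0.146, "rz": -0.819, "claw": 0},
  {"x": -0.033, "y": -0.282, "z": -0.117, "rx": 0.197, "ry": -0.146, "rz": -0.819, "claw": 0},
  {"x": -0.033, "y": -0.282, "z": -0.117, "rx": 0.197, "ry": -0.146, "rz": -0.819, "claw": 0},
  {"x": -0.033, "y": -0.282, "z": -0.117, "rx": 0.197, "ry": -0.146, "rz": -0.819, "claw": 0},
  {"x": -0.033, "y": -0.282, "z": -0.117, "rx": 0.197, "ry": -0.146, "rz": -0.819, "claw": 0},
  {"x": -0.033, "y": -0.282, "z": -0.117, "rx": 0.197, "ry": -0.146, "rz": -0.819, "claw": 0},
])

```text
t: 2.33
tool_pos: [0.4311, -0.0629, 0.2013]
orientation: [-2.959, -0.85, -0.527]
force: [0.4, 0.1, -0.3]
opening: 0.0932
gripper_force: 0.0
```

```bash
python3 -c "
from h import *
go([.43,-.067,.2],Rg(flat(6),[0,0,1]))"
```

```text
shift [-0.0021 -0.0082 -0.0026] turn [ 0.0528 -0.0379 -0.2189] mm 4.4 deg 26.17 t 2.3333 F [ 0.4  0.1 -0.3]
```

Request:
arm_command([
  {"x": -0.002, "y": -0.008, "z": -0.003, "rx": 0.053, "ry": -0.038, "rz": -0.219, "claw": 0},
  {"x": -0.002, "y": -0.008, "z": -0.003, "rx": 0.053, "ry": -0.038, "rz": -0.219, "claw": 0},
  {"x": -0.002, "y": -0.008, "z": -0.003, "rx": 0.053, "ry": -0.038, "rz": -0.219, "claw": 0},
  {"x": -0.002, "y": -0.008, "z": -0.003, "rx": 0.053, "ry": -0.038, "rz": -0.219, "claw": 0},
  {"x": -0.002, "y": -0.008, "z": -0.003, "rx": 0.053, "ry": -0.038, "rz": -0.219, "claw": 0},
  {"x": -0.002, "y": -0.008, "z": -0.003, "rx": 0.053, "ry": -0.038, "rz": -0.219, "claw": 0},
])

```text
t: 2.83
tool_pos: [0.4299, -0.0671, 0.2]
orientation: [-3.041, -0.174, -0.672]
force: [0.4, 1.1, 0.5]
opening: 0.0932
gripper_force: 0.0
```

```bash
cat > m4.py <<'E'
from h import *
import sys
f,name=sys.argv[1:3]
snap('wrist',f); z=load(f);P=cloud(z)
g={'peeler':[.47,-.063],'opener':[.476,-.258]}[name]
near=np.hypot(P[...,0]-g[0],P[...,1]-g[1])<.1
tz=np.median(P[near][:,2]);print('table',tz)
q=P[near&(P[...,2]>tz+.008)&(P[...,2]<tz+.03)]
(c,w,a)=cv2.minAreaRect((q[:,:2]*1000).astype(np.float32));print('rect',c,w,a,'ztop',np.percentile(q[:,2],[50,95]))
m=q[:,:2].mean(0);U=np.linalg.svd(q[:,:2]-m,full_matrices=False)[2][0];U*=np.sign(U[0]);t=(q[:,:2]-m)@U;n=np.array([-U[1],U[0]]);s=(q[:,:2]-m)@n
print('dir',np.degrees(np.arctan2(U[1],U[0])),'ends',m+U*t.min(),m+U*t.max())
for lo in np.arange(-.09,.09,.02):
    k=(t>lo)&(t<lo+.02)
    if k.sum()>3: print(round(lo+.01,3),k.sum(),'mid',(s[k].min()+s[k].max())/2*1e3,'w',np.ptp(s[k])*1e3)
cv2.imwrite('pics/'+f+'L.png',cv2.resize(z['im'][:,:,::-1],(800,600),interpolation=2))
E
python3 m4.py w3 peeler
```

```text
table 0.3173827248477624
rect (401.4641418457031, -68.9126968383789) (23.55923080444336, 108.72850799560547) 8.285147666931152 ztop [0.32895604 0.33484842]
dir -85.26090851465187 ends [ 0.39456559 -0.01435963] [ 0.40354858 -0.12271641]
-0.06 3376 mid -0.6592412340679322 w 23.692148699402054
-0.04 1048 mid 3.3055168534599058 w 6.401528219110509
-0.02 1408 mid -0.5602786762591649 w 15.551572592288297
0.0 3584 mid -0.19678228022694705 w 16.112886669832147
0.02 3645 mid 0.326615831550775 w 15.88850884222829
0.04 4573 mid 3.6350240315686366 w 21.098149261218214
```

View pics/w3L.png

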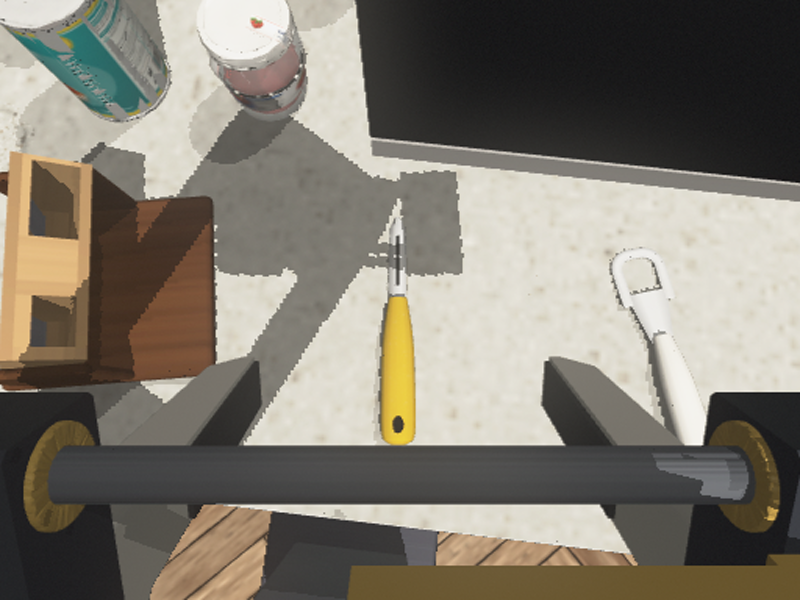

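The wrist picture shows the peeler's handle end at (398,443) and tip at (399,203), with the tool centred between the fingers. The opener's head is at (640,262). I need to exclude the fingers from the point mask.

```bash
sed -i "s/^tz=.*/tz=np.median(P[near\&(P[...,2]<.06)][:,2]);print('table',tz)/; s/^snap/if len(sys.argv)<4: snap/" m4.py; python3 m4.py w3 peeler x
python3 - <<'E'
from h import *
z=load('w3');k=lambda u,v:((u+.5)/1.5625-.5,(v+.5)/1.5625-.5)
for n,(u,v),h in(('handle end',(398,443),.0085),('mid',(398,340),.017),('tip',(399,203),.0085),('tipside',(399,203),.0)):
    o,r=ray(z,*k(u,v));print(n,(o+r*(h-o[2])/r[2]).round(4))
# tri with top view: handle/blade junction in top image (398,322)/1.5625
for nm,a,b in(('junction',(398,295),(397.5,320)),('tip',(399,203),(393,292)),('hend',(398,443),(402,374))):
    print(nm,tri([(z,*k(*a)),(load('top0'),*k(*b))]))
E
```

```text
handle end [ 0.3862 -0.0687  0.0085]
mid [ 0.4577 -0.0605  0.017 ]
tip [ 0.5634 -0.049   0.0085]
tipside [ 0.5666 -0.0486  0.    ]
junction (array([ 0.49472617, -0.05895015,  0.00147796]), [np.float64(2.5), np.float64(0.94)])
tip (array([ 0.54469972, -0.05167082,  0.0574361 ]), [np.float64(0.37), np.float64(0.13)])
hend (array([ 0.3885754 , -0.06846071,  0.04255002]), [np.float64(0.1), np.float64(0.03)])Traceback (most recent call last):
  File "m4.py", line 6, in <module>
    near=np.hypot(P[...,0]-g[0],P[...,1]-g[1])<.1
                  ^
NameError: name 'P' is not defined
```

```bash
sed -i "s/^if len(sys.argv)<4: snap('wrist',f);/if len(sys.argv)<4: snap('wrist',f)\n/; s/^ z=load/z=load/" m4.py; python3 m4.py w3 peeler x
python3 - <<'E'
from h import *
z=load('w3');S=load('side0');k=lambda u,v:((u+.5)/1.5625-.5,(v+.5)/1.5625-.5)
for nm,a,b in(('junction',(398,295),(375,355)),('tip',(399,203),(408,353)),('hend',(398,443),(320,358))):
    print(nm,tri([(z,*k(*a)),(S,*k(*b))]))
E
```

```text
junction (array([ 0.49131003, -0.0565586 ,  0.00322165]), [np.float64(1.49), np.float64(0.58)])
tip (array([ 0.55913752, -0.04977575,  0.00303574]), [np.float64(5.04), np.float64(1.97)])
hend (array([ 0.3859074 , -0.06870032,  0.00806866]), [np.float64(0.29), np.float64(0.11)])  File "m4.py", line 5
    z=load(f);P=cloud(z)
IndentationError: unexpected indent
```

```bash
sed -i "s/^ *z=load(f)/z=load(f)/" m4.py; python3 m4.py w3 peeler x; python3 m4.py w3 opener x
```

```text
table 0.0010963921024261802
rect (437.91986083984375, -62.30082702636719) (104.80149841308594, 24.382104873657227) 6.165652275085449 ztop [0.01652186 0.01854215]
dir 6.861970620824157 ends [ 0.38588171 -0.06860311] [ 0.49002251 -0.05607082]
-0.04 345 mid 0.42265865860197005 w 24.191487568521296
-0.02 426 mid 0.3158996065373417 w 24.486485222274535
0.0 386 mid -0.3450148674696823 w 23.48369881256652
0.02 364 mid 0.13055613234654906 w 22.684421962871667
0.04 277 mid 0.07621157102911252 w 20.486719659644137
0.06 74 mid -0.002314145557232722 w 13.808345362903061
table 0.0009965236523449827
rect (448.0186767578125, -262.6923828125) (80.57721710205078, 24.6470890045166) 16.768606185913086 ztop [0.01619448 0.01928912]
dir 15.644855200101079 ends [ 0.40860472 -0.27120525] [ 0.48616838 -0.24948361]
-0.04 91 mid 0.6405971017645465 w 15.655616493056554
-0.02 427 mid -2.7335764483836678 w 24.600526436626435
0.0 413 mid -2.2225912575243503 w 24.055490177414274
0.02 334 mid -1.6780034495854321 w 21.181977128588485
0.04 139 mid -1.2826465866521375 w 17.541269756426317
```

```bash
python3 -c "
from h import *
Rt=Rg(flat(6.4),[0,0,1]);p=np.array([.4159,-.0652,.019]);go(p-.05*Rt[:,2],Rt);go(p,Rt)"
```

```text
shift [-7.000e-02 -2.000e-04 -2.713e-01] turn [ 0.0015 -0.0007 -0.001 ] mm 140.1 deg 0.22 t 2.8833 F [-0.3 -0.2  0.9]
shift [-0.028   0.0046 -0.362 ] turn [ 0.0015 -0.0007 -0.001 ] mm 181.5 deg 0.22 t 2.8833 F [-0.3 -0.2  0.9]
```

Request:
arm_command([
  {"x": -0.035, "y": 0, "z": -0.08, "rx": 0.0015, "ry": -0.0007, "rz": -0.001, "claw": 0},
  {"x": -0.07, "y": 0, "z": -0.15, "rx": 0.0015, "ry": -0.0007, "rz": -0.001, "claw": 0},
  {"x": -0.07, "y": 0, "z": -0.22, "rx": 0.0015, "ry": -0.0007, "rz": -0.001, "claw": 0},
  {"x": -0.07, "y": 0, "z": -0.272, "rx": 0.0015, "ry": -0.0007, "rz": -0.001, "claw": 0},
  {"x": -0.055, "y": 0.001, "z": -0.304, "rx": 0.0015, "ry": -0.0007, "rz": -0.001, "claw": 0},
  {"x": -0.04, "y": 0.003, "z": -0.336, "rx": 0.0015, "ry": -0.0007, "rz": -0.001, "claw": 0},
  {"x": -0.032, "y": 0.004, "z": -0.354, "rx": 0.0015, "ry": -0.0007, "rz": -0.001, "claw": 0},
  {"x": -0.028, "y": 0.0046, "z": -0.362, "rx": 0.0015, "ry": -0.0007, "rz": -0.001, "claw": 0},
  {"x": -0.028, "y": 0.0046, "z": -0.362, "rx": 0.0015, "ry": -0.0007, "rz": -0.001, "claw": 0},
])

```text
t: 3.63
tool_pos: [0.4162, -0.0674, 0.1041]
orientation: [-3.046, -0.164, -0.646]
force: [-0.4, 0.2, -0.4]
opening: 0.0933
gripper_force: 0.0
```

Request:
arm_command([
  {"x": 0, "y": 0, "z": 0, "rx": 0, "ry": 0, "rz": 0, "claw": 255},
  {"x": 0, "y": 0, "z": 0, "rx": 0, "ry": 0, "rz": 0, "claw": 255},
  {"x": 0, "y": 0, "z": 0, "rx": 0, "ry": 0, "rz": 0, "claw": 255},
  {"x": 0, "y": 0, "z": 0, "rx": 0, "ry": 0, "rz": 0, "claw": 255},
  {"x": 0, "y": 0, "z": 0, "rx": 0, "ry": 0, "rz": 0, "claw": 255},
  {"x": 0, "y": 0, "z": 0, "rx": 0, "ry": 0, "rz": 0, "claw": 255},
], squeeze=40)

```text
t: 4.13
tool_pos: [0.4159, -0.068, 0.1038]
orientation: [-3.047, -0.162, -0.646]
force: [0.3, 0.3, -0.4]
opening: 0.0575
gripper_force: 0.0
```

```bash
python3 -c "
from h import *
Rt=Rg(flat(6.4),[0,0,1]);p=np.array([.4159,-.0652,.019]);go(p,Rt);print(robot.read_state()['q'].round(3))"
```

```text
shift [-1.000e-04  5.600e-03 -1.696e-01] turn [ 0.0005 -0.0092  0.0026] mm 84.9 deg 1.1 t 4.1333 F [ 0.3  0.3 -0.4]
[-0.516 -0.892  2.497  0.257  1.202  0.896]
```

The arm stopped at joint limits (q2, q3), because a 25° tilt puts the wrist too close to the base. I'll grasp at 5° instead.

```bash
sed -i 's/^A=.*/A=np.radians(5)/' h.py; python3 -c "
from h import *
Rt=Rg(flat(6.4),[0,0,1]);p=np.array([.423,-.0645,.018]);go(p+[0,0,.06],Rt);go(p,Rt)"
```

```text
shift [ 0.0141  0.007  -0.0516] turn [-0.0185  0.1643  0.0026] mm 27.0 deg 18.94 t 4.1333 F [ 0.3  0.3 -0.4]
shift [ 0.0141  0.007  -0.1716] turn [-0.0185  0.1643  0.0026] mm 86.2 deg 18.94 t 4.1333 F [ 0.3  0.3 -0.4]
```

Request:
arm_command([
  {"x": 0.014, "y": 0.007, "z": 0, "rx": -0.0185, "ry": 0.164, "rz": 0.0026, "claw": 0},
  {"x": 0.014, "y": 0.007, "z": 0, "rx": -0.0185, "ry": 0.164, "rz": 0.0026, "claw": 0},
  {"x": 0.014, "y": 0.007, "z": -0.05, "rx": -0.0185, "ry": 0.164, "rz": 0.0026, "claw": 0},
  {"x": 0.014, "y": 0.007, "z": -0.09, "rx": -0.0185, "ry": 0.164, "rz": 0.0026, "claw": 0},
  {"x": 0.014, "y": 0.007, "z": -0.13, "rx": -0.0185, "ry": 0.164, "rz": 0.0026, "claw": 0},
  {"x": 0.014, "y": 0.007, "z": -0.16, "rx": -0.0185, "ry": 0.164, "rz": 0.0026, "claw": 0},
  {"x": 0.014, "y": 0.007, "z": -0.1716, "rx": -0.0185, "ry": 0.164, "rz": 0.0026, "claw": 0},
  {"x": 0.014, "y": 0.007, "z": -0.1716, "rx": -0.0185, "ry": 0.164, "rz": 0.0026, "claw": 0},
])

```text
t: 4.8
tool_pos: [0.4214, -0.0639, 0.0162]
orientation: [-3.128, -0.175, -0.132]
force: [0.4, -0.8, 0.4]
opening: 0.0927
gripper_force: 0.0
```

```bash
python3 -c "
from h import *
Rt=Rg(flat(6.4),[0,0,1]);p=np.array([.423,-.0645,.018]);go(p,Rt);print(robot.read_state()['q'].round(3))"
```

```text
shift [ 0.0032 -0.0012  0.0036] turn [-0.0006 -0.0015 -0.0001] mm 2.5 deg 0.19 t 4.8 F [ 0.4 -0.8  0.4]
[-0.305 -0.283  2.224  0.039  1.124  1.139]
```

Request:
arm_command([
  {"x": 0.003, "y": -0.001, "z": 0.0036, "rx": 0, "ry": 0, "rz": 0, "claw": 100},
  {"x": 0.003, "y": -0.001, "z": 0.0036, "rx": 0, "ry": 0, "rz": 0, "claw": 255},
  {"x": 0.003, "y": -0.001, "z": 0.0036, "rx": 0, "ry": 0, "rz": 0, "claw": 255},
  {"x": 0.003, "y": -0.001, "z": 0.0036, "rx": 0, "ry": 0, "rz": 0, "claw": 255},
  {"x": 0.003, "y": -0.001, "z": 0.0036, "rx": 0, "ry": 0, "rz": 0, "claw": 255},
  {"x": 0.003, "y": -0.001, "z": 0.0036, "rx": 0, "ry": 0, "rz": 0, "claw": 255},
  {"x": 0.003, "y": -0.001, "z": 0.0036, "rx": 0, "ry": 0, "rz": 0, "claw": 255},
  {"x": 0.003, "y": -0.001, "z": 0.0036, "rx": 0, "ry": 0, "rz": 0, "claw": 255},
  {"x": 0.003, "y": -0.001, "z": 0.0036, "rx": 0, "ry": 0, "rz": 0, "claw": 255},
  {"x": 0.003, "y": -0.001, "z": 0.0036, "rx": 0, "ry": 0, "rz": 0, "claw": 255},
], squeeze=40)

```text
t: 5.63
tool_pos: [0.4244, -0.0649, 0.0197]
orientation: [-3.129, -0.175, -0.137]
force: [-0.1, 0.2, -0.3]
opening: 0.031
gripper_force: 0.0
```

Request:
arm_command([
  {"x": 0, "y": 0, "z": 0, "rx": 0, "ry": 0, "rz": 0, "claw": 255},
  {"x": 0, "y": 0, "z": 0, "rx": 0, "ry": 0, "rz": 0, "claw": 255},
  {"x": 0, "y": 0, "z": 0, "rx": 0, "ry": 0, "rz": 0, "claw": 255},
])

```text
t: 5.88
tool_pos: [0.4244, -0.0649, 0.0197]
orientation: [-3.129, -0.175, -0.137]
force: [0.4, 0.4, -0.3]
opening: 0.0108
gripper_force: 0.0
```

```bash
python3 - <<'E'
from h import *
s=robot.read_state();print(s['opening'],s['gripper_force'],s['tool_pos'])
snap('wrist','w4');snap('side','s4')
a=cv2.resize(load('w4')['im'][:,:,::-1],(512,384));b=cv2.resize(load('s4')['im'][190:270,180:280,::-1],(480,384),interpolation=cv2.INTER_CUBIC)
cv2.imwrite('pics/c4.png',cv2.resize(np.hstack([a,b]),(800,310)))
E
```

```text
0.010845290130024316 0.0 [ 0.42439892 -0.06492111  0.01973836]
```

View pics/c4.png

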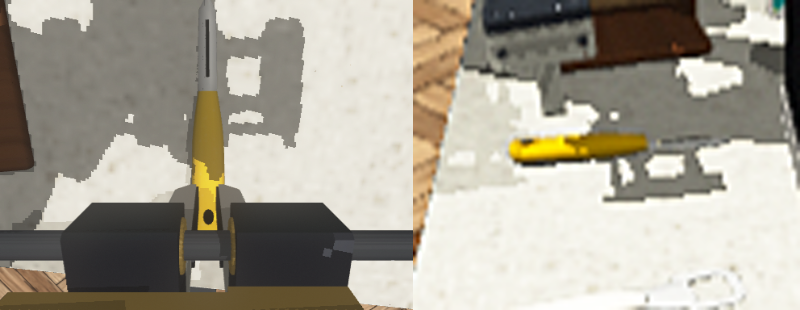

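The fingers have closed to 11 mm, narrower than the handle, and they appear to be above it. I'll check the true fingertip height against the reported one.

```bash
python3 - <<'E'
from h import *
s=robot.read_state();Rt=rot(s['orientation']);tip=s['tool_pos']+.014*Rt[:,2];print('tip',tip,'q',s['q'].round(3))
z=load('s4');print('proj tip side',proj(z,tip),'TCP',proj(z,s['tool_pos']))
P=cloud(z)
for v in range(200,232,2): print(v,[tuple(np.round(P[v,u]*1e3).astype(int)) for u in(212,216,220,226)])
w=load('w4');print('proj tip wrist',proj(w,tip));Q=cloud(w)
for u,v in((258,255),(258,270),(240,255),(278,255),(240,275)): print(u,v,Q[v,u].round(3),w['im'][v,u])
E
```

```text
tip [ 0.42566838 -0.06478791  0.00584444] q [-0.305 -0.283  2.217  0.039  1.127  1.139]
proj tip side (np.float64(218.31543617821524), np.float64(228.37909663208632)) TCP (np.float64(217.64151251559113), np.float64(224.37003965220157))
200 [(np.int64(420), np.int64(-152), np.int64(144)), (np.int64(430), np.int64(-151), np.int64(143)), (np.int64(440), np.int64(-150), np.int64(143)), (np.int64(456), np.int64(-147), np.int64(141))]
202 [(np.int64(420), np.int64(-153), np.int64(139)), (np.int64(430), np.int64(-150), np.int64(137)), (np.int64(440), np.int64(-149), np.int64(136)), (np.int64(456), np.int64(-149), np.int64(136))]
204 [(np.int64(419), np.int64(-151), np.int64(132)), (np.int64(429), np.int64(-150), np.int64(131)), (np.int64(440), np.int64(-150), np.int64(131)), (np.int64(447), np.int64(73), np.int64(15))]
206 [(np.int64(419), np.int64(-152), np.int64(127)), (np.int64(425), np.int64(-84), np.int64(91)), (np.int64(427), np.int64(64), np.int64(13)), (np.int64(447), np.int64(70), np.int64(9))]
208 [(np.int64(413), np.int64(-85), np.int64(86)), (np.int64(424), np.int64(-84), np.int
[... 1734 characters left out ...]
nt64(-70), np.int64(16))]
228 [(np.int64(408), np.int64(-76), np.int64(15)), (np.int64(420), np.int64(-77), np.int64(15)), (np.int64(431), np.int64(-74), np.int64(13)), (np.int64(449), np.int64(-75), np.int64(12))]
230 [(np.int64(408), np.int64(-80), np.int64(10)), (np.int64(420), np.int64(-80), np.int64(10)), (np.int64(431), np.int64(-78), np.int64(8)), (np.int64(448), np.int64(-71), np.int64(3))]
proj tip wrist (np.float64(258.92002340977353), np.float64(220.69406845368565))
258 255 [ 0.408 -0.066  0.018] [223 185  53]
258 270 [ 0.399 -0.067  0.019] [51 44 32]
240 255 [ 0.427 -0.056  0.075] [107 102  93]
278 255 [ 0.429 -0.072  0.077] [119 112 102]
240 275 [ 0.425 -0.057  0.091] [52 47 39]
```

```bash
python3 - <<'E'
from h import *
cp,cR=np.load('camrel.npz').values()
for f in('w1','w3','w4'):
    z=load(f);Rc=rot(z['q']);P=cloud(z).reshape(-1,3)
    C=(P-z['o'])@Rc; G=C@cR.T+cp   # in tool frame
    k=(np.abs(G[:,0])<.03)&(np.abs(G[:,1])<.07)&(G[:,2]<.03)&(G[:,2]>-.12)&(z['d'].reshape(-1)>0)
    if f=='w4': k&=(P[:,2]>.03)
    g=G[k];print(f,len(g),'z pct',np.percentile(g[:,2],[50,90,99,100]).round(4)if len(g) else '')
    if len(g):
        e=g[g[:,2]>np.percentile(g[:,2],97)];print(e.min(0).round(4),e.max(0).round(4))
E
```

```text
w1 12375 z pct [-0.0811 -0.04   -0.0257 -0.023 ]
[-0.0071 -0.0563 -0.0297] [ 0.0107  0.058  -0.023 ]
w3 12363 z pct [-0.0808 -0.0401 -0.0258 -0.0225]
[-0.0069 -0.0566 -0.0296] [ 0.0108  0.0586 -0.0225]
w4 3077 z pct [-0.0549 -0.0336 -0.025  -0.0226]
[ 0.0083 -0.0133 -0.0277] [ 0.0106  0.0155 -0.0226]
```

The claimed 14 mm fingertip lead is wrong. Both the wrist and side depth images put the fingertips about 24 mm behind the reported TCP, so they are 38 mm short of where the text says. I'll put that offset into my helper, then open, lower and watch the force.

```bash
python3 - <<'E'
s=open('h.py').read()
s=s.replace("d=(np.array(pos)-s['tool_pos'])/.5","d=(np.array(pos)+OFF*Rt[:,2]-s['tool_pos'])/.5")
s+="\nOFF=.037\n"
open('h.py','w').write(s)
E
python3 -c "
from h import *
Rt=Rg(flat(6.4),[0,0,1]);p=np.array([.423,-.0645,.019]);go(p,Rt)"
```

```text
shift [ 0.0035  0.0016 -0.0753] turn [-0.      0.0002 -0.0001] mm 37.7 deg 0.03 t 5.9833 F [-0.5 -0.1 -0. ]
```

Request:
arm_command([
  {"x": 0, "y": 0, "z": 0.01, "rx": 0, "ry": 0, "rz": 0, "claw": 100},
  {"x": 0, "y": 0, "z": 0.01, "rx": 0, "ry": 0, "rz": 0, "claw": 100},
  {"x": 0, "y": 0, "z": 0.01, "rx": 0, "ry": 0, "rz": 0, "claw": 100},
  {"x": 0, "y": 0, "z": 0.01, "rx": 0, "ry": 0, "rz": 0, "claw": 100},
  {"x": 0.0035, "y": 0.0016, "z": -0.02, "rx": 0, "ry": 0, "rz": 0, "claw": 100},
  {"x": 0.0035, "y": 0.0016, "z": -0.04, "rx": 0, "ry": 0, "rz": 0, "claw": 100},
  {"x": 0.0035, "y": 0.0016, "z": -0.055, "rx": 0, "ry": 0, "rz": 0, "claw": 100},
  {"x": 0.0035, "y": 0.0016, "z": -0.065, "rx": 0, "ry": 0, "rz": 0, "claw": 100},
  {"x": 0.0035, "y": 0.0016, "z": -0.07, "rx": 0, "ry": 0, "rz": 0, "claw": 100},
  {"x": 0.0035, "y": 0.0016, "z": -0.07, "rx": 0, "ry": 0, "rz": 0, "claw": 100},
])

```text
t: 6.82
tool_pos: [0.4255, -0.0639, -0.016]
orientation: [-3.128, -0.175, -0.135]
force: [-0.3, -0.2, 0.4]
opening: 0.0559
gripper_force: 0.0
```

Request:
arm_command([
  {"x": -0.002, "y": 0, "z": -0.004, "rx": 0, "ry": 0, "rz": 0, "claw": 255},
  {"x": -0.002, "y": 0, "z": -0.004, "rx": 0, "ry": 0, "rz": 0, "claw": 255},
  {"x": -0.002, "y": 0, "z": -0.004, "rx": 0, "ry": 0, "rz": 0, "claw": 255},
  {"x": -0.002, "y": 0, "z": -0.004, "rx": 0, "ry": 0, "rz": 0, "claw": 255},
  {"x": -0.002, "y": 0, "z": -0.004, "rx": 0, "ry": 0, "rz": 0, "claw": 255},
  {"x": -0.002, "y": 0, "z": -0.004, "rx": 0, "ry": 0, "rz": 0, "claw": 255},
  {"x": -0.002, "y": 0, "z": -0.004, "rx": 0, "ry": 0, "rz": 0, "claw": 255},
  {"x": -0.002, "y": 0, "z": -0.004, "rx": 0, "ry": 0, "rz": 0, "claw": 255},
], squeeze=40)

```text
t: 7.48
tool_pos: [0.4255, -0.0643, -0.0169]
orientation: [-3.129, -0.175, -0.138]
force: [-0.3, 0.9, 2.5]
opening: 0.0245
gripper_force: 40.0
```

Request:
arm_command([
  {"x": 0, "y": 0, "z": 0.06, "rx": 0, "ry": 0, "rz": 0, "claw": 255},
  {"x": 0, "y": 0, "z": 0.14, "rx": 0, "ry": 0, "rz": 0, "claw": 255},
  {"x": 0, "y": 0, "z": 0.22, "rx": 0, "ry": 0, "rz": 0, "claw": 255},
  {"x": 0, "y": 0, "z": 0.3, "rx": 0, "ry": 0, "rz": 0, "claw": 255},
  {"x": 0, "y": 0, "z": 0.38, "rx": 0, "ry": 0, "rz": 0, "claw": 255},
  {"x": 0, "y": 0, "z": 0.42, "rx": 0, "ry": 0, "rz": 0, "claw": 255},
  {"x": 0, "y": 0, "z": 0.42, "rx": 0, "ry": 0, "rz": 0, "claw": 255},
])

```text
t: 8.07
tool_pos: [0.4283, -0.065, 0.1991]
orientation: [-3.131, -0.176, -0.152]
force: [0.4, -0.6, -0.5]
opening: 0.0245
gripper_force: 40.0
```

```bash
cat > m5.py <<'E'
from h import *
import sys
f=sys.argv[1]; snap('wrist',f); z=load(f)
cp,cR=np.load('camrel.npz').values()
P=cloud(z);C=(P.reshape(-1,3)-z['o'])@rot(z['q']);G=C@cR.T+cp
k=(G[:,0]>.014)&(G[:,0]<.16)&(np.abs(G[:,1])<.03)&(np.abs(G[:,2]+.03)<.03)&(z['d'].reshape(-1)>0)
g=G[k];print('n',len(g),'xmax',g[:,0].max().round(4))
for lo in np.arange(.014,.15,.015):
    e=g[(g[:,0]>lo)&(g[:,0]<lo+.015)]
    if len(e)>5:print((lo+.0075).round(4),len(e),'y',e[:,1].min().round(4),e[:,1].max().round(4),'mid',((e[:,1].min()+e[:,1].max())/2*1e3).round(2),'z top(5pct)',np.percentile(e[:,2],[5,50]).round(4))
s=robot.read_state();Rt=rot(s['orientation']);print(s['tool_pos'],s['q'].round(3))
E
python3 m5.py w5
```

```text
n 8042 xmax 0.1188
0.0215 1489 y -0.0107 0.0124 mid 0.88 z top(5pct) [-0.0335 -0.0318]
0.0365 1478 y -0.0107 0.0124 mid 0.85 z top(5pct) [-0.0318 -0.03  ]
0.0515 1309 y -0.0091 0.0114 mid 1.15 z top(5pct) [-0.0296 -0.0272]
0.0665 1006 y -0.007 0.0093 mid 1.16 z top(5pct) [-0.0258 -0.0233]
0.0815 929 y -0.0057 0.008 mid 1.16 z top(5pct) [-0.0171 -0.0151]
0.0965 957 y -0.0056 0.0079 mid 1.14 z top(5pct) [-0.0152 -0.0132]
0.1115 874 y -0.0051 0.0079 mid 1.39 z top(5pct) [-0.0134 -0.0112]
[ 0.42694766 -0.06465348  0.19570825] [-0.302 -0.453  2.014  0.035  1.495  1.155]
```

```bash
cat > m6.py <<'E'
from h import *
import sys
cp,cR=np.load('camrel.npz').values()
# tool-frame profile: w4 world (flat) and held view in gripper frame
he=np.array([.386,-.0686]);u=np.array(flat(6.4))[:2];n=np.array([-u[1],u[0]])
def prof(s,h,w):
    out=[]
    for lo in np.arange(.058,.15,.008):
        k=(s>lo)&(s<lo+.008)&(np.abs(w)<.0025);out.append((np.median(s[k]),np.median(h[k])) if k.sum()>5 else (np.nan,np.nan))
    return np.array(out)
P=cloud(load('w4')).reshape(-1,3);d=P[:,:2]-he;A_=prof(d@u,P[:,2],d@n)
z=load(sys.argv[1]);G=((cloud(z).reshape(-1,3)-z['o'])@rot(z['q']))@cR.T+cp
a=np.radians(5.03)
# gripper frame -> 'as if grasped flat' world using grasp pose
g0=np.array([.4255,-.0643,-.0169]);R0=rot([-3.129,-.175,-.138]);Q=G@R0.T+g0
k=Q[:,2]<.045;Q=Q[k];d=Q[:,:2]-he;B=prof(d@u,Q[:,2],d@n-.0005)
for p,q in zip(A_,B): print((p*1e3).round(1),(q*1e3).round(1),((q-p)[1]*1e3).round(2))
k=~np.isnan(A_[:,1]+B[:,1]);c=np.polyfit(A_[k,0],(B-A_)[k,1],1);print('pitch dev deg',np.degrees(c[0]),'at contact(.042) mm',np.polyval(c,.042)*1e3)
E
python3 m6.py w5
```

```text
[ 58.6 142.9] [62.1 17.3] -125.59
[70.  17.1] [70.1 17. ] -0.12
[78.  16.8] [78.1 16.7] -0.05
[86.2 15.7] [86.  15.8] 0.18
[ 90.7 214.7] [93.9 14.6] -200.04
[101.8  12.9] [102.1  13.1] 0.22
[110.    6.5] [110.1   6.4] -0.08
[117.9   6.5] [118.    6.2] -0.23
[126.1   6. ] [126.1   5.8] -0.14
[134.    5.8] [134.2   5.6] -0.15
[142.    5.4] [142.2   5.2] -0.23
[149.9   5.2] [149.9   4.8] -0.36
pitch dev deg 52.89565684726227 at contact(.042) mm -85.78538673021148
```

The held tool matches its flat pose to within 0.3 mm, so the grasp held. Next I'll compute the pre-insert poses.

```bash
cat > ins.py <<'E'
from h import *
H=np.load('hold.npz');yaw=float(H['yaw']);t=np.radians(35)
hx=np.array([np.cos(yaw),np.sin(yaw),0]);HY=np.array([-hx[1],hx[0],0]);SX=np.cos(t)*hx+[0,0,np.sin(t)];SZ=-np.sin(t)*hx+np.array([0,0,np.cos(t)])
M=dict(peeler=H['N'],opener=H['W'])
def cfg(name):
    z=np.load(name+'_grasp.npz');return z['tg'],z['Rtg']   # tip in gripper frame, tool axes in gripper frame
def pose(name,depth,dx=0,dy=0):
    tg,Rtg=cfg(name);Rtool=np.column_stack([-SZ,HY,SX]);Rt=Rtool@Rtg.T
    return M[name]-depth*SZ+dx*SX+dy*HY-Rt@tg,Rt
def go0(p,Rt):
    OFF0=0;s=robot.read_state();d=(p-s['tool_pos'])/.5;w=R.from_matrix(Rt@rot(s['orientation']).T).as_rotvec()
    print('shift',d.round(4),'turn',(w/2).round(4),'mm',(np.linalg.norm(d)*500).round(1),'deg',np.degrees(np.linalg.norm(w)).round(2))
def where(name):
    tg,Rtg=cfg(name);s=robot.read_state();Rt=rot(s['orientation']);e=s['tool_pos']+Rt@tg-M[name];a=(Rt@Rtg)[:,0]
    print('t',s['t'].__round__(2),'tip in mouth frame mm: x %.1f y %.1f z %.1f'%tuple(1e3*np.array([e@SX,e@HY,e@SZ])),'axis err deg x %.2f y %.2f'%(np.degrees(-a@SX),np.degrees(-a@HY)),'F slot',np.round([s['force']@SX,s['force']@HY,s['force']@SZ],1),'q',s['q'].round(2),'open',s['opening'].round(4) if hasattr(s['opening'],'round') else s['opening'],'grip',s['gripper_force'])
E
python3 - <<'E'
from h import *
he=np.array([.386,-.0686]);u=np.array(flat(6.4));tip=np.array([*(he+.17*u[:2]),.0095])
g0=np.array([.4255,-.0643,-.0169]);R0=rot([-3.129,-.175,-.138])
tx=u;tz=np.array([0,0,1.]);ty=np.cross(tz,tx)
np.savez('peeler_grasp.npz',tg=R0.T@(tip-g0),Rtg=R0.T@np.column_stack([tx,ty,tz]));print(R0.T@(tip-g0),R0.T@np.column_stack([tx,ty,tz]))
from ins import *
for d in(-.10,-.04):
    p,Rt=pose('peeler',d);print(p,Rt[:,2]);go0(p,Rt)
where('peeler')
E
```

```text
[ 1.32085006e-01 -1.19442232e-04 -1.48312529e-02] [[ 9.96118558e-01  5.04038103e-05  8.80216828e-02]
 [ 2.81247583e-05 -9.99999967e-01  2.54348864e-04]
 [ 8.80216928e-02 -2.50886035e-04 -9.96118526e-01]]
[ 0.46719621 -0.01844379  0.27115074] [ 0.15030376 -0.75058422 -0.64345326]
shift [0.0805 0.0924 0.1509] turn [-0.4337  0.318   0.7563] mm 97.2 deg 106.34
[0.46044993 0.01530309 0.22200161] [ 0.15030376 -0.75058422 -0.64345326]
shift [0.067  0.1599 0.0526] turn [-0.4337  0.318   0.7563] mm 90.6 deg 106.34
t 8.12 tip in mouth frame mm: x -93.8 y -81.3 z 218.3 axis err deg x 3.85 y 57.09 F slot [-1.5 -0.2 -0.6] q [-0.3  -0.45  2.01  0.04  1.49  1.16] open 0.024855912525496925 grip 39.99541461467743
```

```bash
python3 - <<'E'
import numpy as np
z=dict(np.load('peeler_grasp.npz'));z['tg'][1]=.0011;np.savez('peeler_grasp.npz',**z)
E
```

Request:
arm_command([
  {"x": 0.02, "y": -0.02, "z": 0.08, "rx": -0.1, "ry": 0.07, "rz": 0.17, "claw": 255},
  {"x": 0.03, "y": -0.02, "z": 0.16, "rx": -0.2, "ry": 0.15, "rz": 0.35, "claw": 255},
  {"x": 0.04, "y": 0, "z": 0.22, "rx": -0.3, "ry": 0.22, "rz": 0.52, "claw": 255},
  {"x": 0.04, "y": 0, "z": 0.22, "rx": -0.434, "ry": 0.318, "rz": 0.756, "claw": 255},
  {"x": 0.08, "y": 0.05, "z": 0.22, "rx": -0.434, "ry": 0.318, "rz": 0.756, "claw": 255},
  {"x": 0.08, "y": 0.092, "z": 0.2, "rx": -0.434, "ry": 0.318, "rz": 0.756, "claw": 255},
  {"x": 0.08, "y": 0.092, "z": 0.2, "rx": -0.434, "ry": 0.318, "rz": 0.756, "claw": 255},
  {"x": 0.08, "y": 0.092, "z": 0.2, "rx": -0.434, "ry": 0.318, "rz": 0.756, "claw": 255},
  {"x": 0.08, "y": 0.092, "z": 0.2, "rx": -0.434, "ry": 0.318, "rz": 0.756, "claw": 255},
  {"x": 0.08, "y": 0.092, "z": 0.2, "rx": -0.434, "ry": 0.318, "rz": 0.756, "claw": 255},
])

```text
t: 8.95
tool_pos: [0.4647, -0.0179, 0.2903]
orientation: [2.16, 1.465, -0.503]
force: [-0.4, 0.2, -1.2]
opening: 0.0245
gripper_force: 40.0
```

```bash
python3 - <<'E'
from ins import *
where('peeler')
for d in(-.10,-.03): go0(*pose('peeler',d))
E
```

```text
t 8.95 tip in mouth frame mm: x 30.0 y -67.1 z 141.0 axis err deg x -8.82 y 27.86 F slot [-0.5  0.3 -1.1] q [ 0.32 -0.09  1.67 -0.58  1.77  0.64] open 0.02454588527476587 grip 39.9933922290802
shift [ 0.0026 -0.0015 -0.0382] turn [-0.1363  0.1001  0.2452] mm 19.2 deg 34.13
shift [-0.0132  0.0772 -0.1529] turn [-0.1363  0.1001  0.2452] mm 85.9 deg 34.13
```

Request:
arm_command([
  {"x": 0.003, "y": -0.001, "z": 0, "rx": -0.136, "ry": 0.1, "rz": 0.245, "claw": 255},
  {"x": 0.003, "y": -0.001, "z": 0, "rx": -0.136, "ry": 0.1, "rz": 0.245, "claw": 255},
  {"x": 0.003, "y": -0.001, "z": 0, "rx": -0.136, "ry": 0.1, "rz": 0.245, "claw": 255},
  {"x": 0.003, "y": -0.001, "z": -0.038, "rx": -0.136, "ry": 0.1, "rz": 0.245, "claw": 255},
  {"x": 0.003, "y": -0.001, "z": -0.038, "rx": -0.136, "ry": 0.1, "rz": 0.245, "claw": 255},
  {"x": -0.006, "y": 0.04, "z": -0.1, "rx": -0.136, "ry": 0.1, "rz": 0.245, "claw": 255},
  {"x": -0.013, "y": 0.077, "z": -0.153, "rx": -0.136, "ry": 0.1, "rz": 0.245, "claw": 255},
  {"x": -0.013, "y": 0.077, "z": -0.153, "rx": -0.136, "ry": 0.1, "rz": 0.245, "claw": 255},
  {"x": -0.013, "y": 0.077, "z": -0.153, "rx": -0.136, "ry": 0.1, "rz": 0.245, "claw": 255},
])

```text
t: 9.7
tool_pos: [0.4571, 0.0199, 0.2132]
orientation: [1.511, 1.837, -0.701]
force: [0.1, -0.6, -1.0]
opening: 0.0247
gripper_force: 40.0
```

```bash
python3 - <<'E'
from ins import *
where('peeler')
go0(*pose('peeler',-.03))
snap('wrist','w6'); snap('side','s6')
z=load('w6')
for n,p in(('mouth',M['peeler']),): print(n,proj(z,p),proj(load('s6'),p))
a=cv2.resize(z['im'][:,:,::-1],(512,384));b=cv2.resize(load('s6')['im'][110:206,190:286,::-1],(384,384),interpolation=cv2.INTER_CUBIC)
cv2.imwrite('pics/c6.png',cv2.resize(np.hstack([a,b]),(800,343)))
E
```

```text
t 9.7 tip in mouth frame mm: x -0.5 y 0.9 z 29.9 axis err deg x -0.16 y 0.11 F slot [-1.1 -0.  -0.4] q [ 0.58 -0.01  1.87 -0.79  1.66  0.47] open 0.02474190515944917 grip 39.99576687812805
shift [0.0021 0.0017 0.0012] turn [-0.0013 -0.0004  0.0018] mm 1.5 deg 0.26
mouth (np.float64(261.8455860898425), np.float64(-116.58263098179273)) (np.float64(222.24329907489508), np.float64(174.2077445278393))
```

View pics/c6.png

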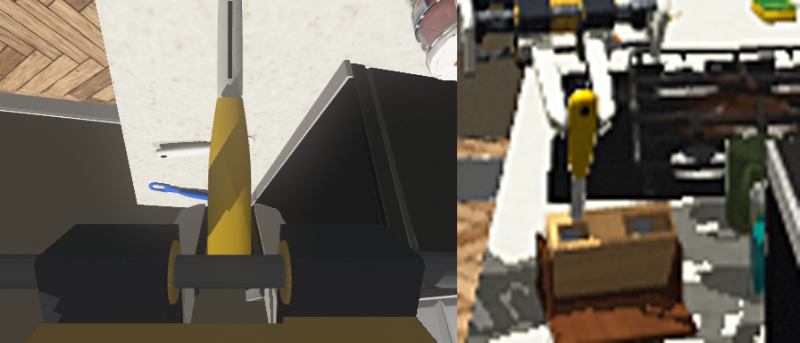

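The side view shows the blade tip just above the narrow mouth, at about (577,222) against a mouth at (573,233). The wrist camera can't see the mouth. I'll check the alignment numerically with the side and top clouds.

```bash
cat > chk.py <<'E'
from ins import *
import sys
name=sys.argv[1];tag=sys.argv[2]
where(name)
for c in('side','top'):
    snap(c,c[0]+tag);z=load(c[0]+tag);P=cloud(z);E=P-M[name];L=np.stack([E@SX,E@HY,E@SZ],-1)*1e3
    im=z['im'].astype(int)
    k=(np.abs(L[...,0])<22)&(np.abs(L[...,1])<26)&(L[...,2]>4)&(L[...,2]<220)
    if name=='peeler': k&=(im[...,0]-im[...,2]>60)|(L[...,2]<95)
    for lo in range(4,220,12):
        b=k&(L[...,2]>=lo)&(L[...,2]<lo+12)
        if b.sum()>4:
            v=L[b];print(c,lo+6,b.sum(),'x',np.percentile(v[:,0],[10,50,90]).round(1),'y',v[:,1].min().round(1),v[:,1].max().round(1),'mid',((v[:,1].min()+v[:,1].max())/2).round(1),'med',np.median(v[:,1]).round(1))
E
python3 chk.py peeler 7
```

```text
t 9.8 tip in mouth frame mm: x 1.2 y -1.5 z 32.7 axis err deg x -0.25 y 0.46 F slot [-0.6  0.   0.4] q [ 0.57 -0.02  1.87 -0.79  1.66  0.47] open 0.024611800951148004 grip 39.99542534351349
side 10 8 x [-14.4  -2.6   5.6] y -26.0 8.7 mid -8.7 med -15.6
side 34 5 x [-7.6 -5.9 -5.2] y -2.5 4.3 mid 0.9 med 0.4
side 46 7 x [-7.5 -5.7 -4.5] y -4.6 4.5 mid -0.1 med 1.1
side 58 9 x [-6.3 -5.6 -3.6] y -4.7 4.9 mid 0.1 med -1.4
side 70 10 x [-7.3 -4.2 -3. ] y -4.2 6.2 mid 1.0 med 2.1
side 82 8 x [-6.  -4.4 -3.2] y -3.2 6.7 mid 1.7 med 1.2
side 94 7 x [-5.7 -3.9 -3.5] y -2.7 7.4 mid 2.3 med 3.5
side 106 9 x [-8.  -6.2 -5.2] y -4.7 8.2 mid 1.7 med 2.6
side 118 13 x [-8.4 -7.2 -4.4] y -6.5 11.7 mid 2.6 med 2.4
side 130 17 x [-8.2 -6.8 -3.4] y -6.5 12.2 mid 2.9 med 3.4
side 142 19 x [-8.5 -6.9 -3.4] y -8.8 12.8 mid 2.0 med 1.3
side 154 21 x [-7.  -5.9 -3.9] y -7.9 13.3 mid 2.7 med 4.4
side 166 20 x [-6.6 -5.  -3.3] y -6.8 11.0 mid 2.1 med 2.7
side 178 23 x [-6.3 -4.3 -2.1] y -9.2 13.9 mid 2.4 med 3.8
side 190 18 x [-3.6 -2.4  2.2] y -8.8 15.1 mid 3.1 med 2.2
side 202 26 x [-3.7 -1.7  3.2] y -5.4 12.7 mid 3.7 med 4.3
top 58 7 x [-8.6 -7.7 -6.1] y -6.9 2.9 mid -2.0 med -2.4
top 70 9 x [-7.9 -6.5 -5.5] y -5.6 2.9 mid -1.3 med -1.3
top 82 8 x [-7.6 -6.7 -4. ] y -6.5 3.8 mid -1.3 med -0.0
top 154 7 x [4.6 5.7 6.2] y -7.9 2.0 mid -2.9 med -4.5
top 166 17 x [4.4 5.9 7.2] y -9.7 6.9 mid -1.4 med -0.3
top 178 24 x [3.4 5.2 7.1] y -10.4 10.9 mid 0.2 med -0.4
top 190 16 x [4.6 5.6 6.4] y -9.2 10.7 mid 0.7 med 2.2
top 202 36 x [-0.1  3.5  6.5] y -9.8 10.1 mid 0.2 med 0.6
```

Request:
arm_command([
  {"x": 0, "y": 0, "z": 0, "rx": 0, "ry": 0, "rz": 0, "claw": 255},
  {"x": 0, "y": 0, "z": 0, "rx": 0, "ry": 0, "rz": 0, "claw": 255},
  {"x": 0, "y": 0, "z": 0, "rx": 0, "ry": 0, "rz": 0, "claw": 255},
])

```text
t: 10.15
tool_pos: [0.459, 0.0202, 0.217]
orientation: [1.518, 1.832, -0.692]
force: [-0.7, -0.6, -1.4]
opening: 0.0247
gripper_force: 40.0
```

```bash
python3 - <<'E'
from ins import *
where('peeler')
for d in(-.03,-.004,.02,.025,.03): go0(*pose('peeler',d,-.0005,0))
E
```

```text
t 10.15 tip in mouth frame mm: x 2.0 y -2.2 z 33.2 axis err deg x -0.33 y 0.61 F slot [-1.2  0.8 -0.9] q [ 0.57 -0.02  1.87 -0.79  1.66  0.47] open 0.02473130914262538 grip 39.99562919139862
shift [-0.0017  0.0002 -0.0069] turn [-0.0037  0.0035  0.0034] mm 3.5 deg 0.7
shift [-0.0075  0.0295 -0.0495] turn [-0.0037  0.0035  0.0034] mm 29.1 deg 0.7
shift [-0.0129  0.0565 -0.0888] turn [-0.0037  0.0035  0.0034] mm 53.0 deg 0.7
shift [-0.014   0.0621 -0.097 ] turn [-0.0037  0.0035  0.0034] mm 58.0 deg 0.7
shift [-0.0151  0.0677 -0.1052] turn [-0.0037  0.0035  0.0034] mm 63.0 deg 0.7
```

Request:
arm_command([
  {"x": -0.002, "y": 0, "z": -0.007, "rx": -0.0037, "ry": 0.0035, "rz": 0.0034, "claw": 255},
  {"x": -0.004, "y": 0.012, "z": -0.024, "rx": -0.0037, "ry": 0.0035, "rz": 0.0034, "claw": 255},
  {"x": -0.006, "y": 0.024, "z": -0.041, "rx": -0.0037, "ry": 0.0035, "rz": 0.0034, "claw": 255},
  {"x": -0.0065, "y": 0.0295, "z": -0.0495, "rx": -0.0037, "ry": 0.0035, "rz": 0.0034, "claw": 255},
  {"x": -0.0065, "y": 0.0295, "z": -0.0495, "rx": -0.0037, "ry": 0.0035, "rz": 0.0034, "claw": 255},
  {"x": -0.0065, "y": 0.0295, "z": -0.0495, "rx": -0.0037, "ry": 0.0035, "rz": 0.0034, "claw": 255},
  {"x": -0.0065, "y": 0.0295, "z": -0.0495, "rx": -0.0037, "ry": 0.0035, "rz": 0.0034, "claw": 255},
])

```text
t: 10.73
tool_pos: [0.4555, 0.0352, 0.1916]
orientation: [1.503, 1.838, -0.703]
force: [0.0, -0.4, -0.7]
opening: 0.0246
gripper_force: 40.0
```

```bash
python3 - <<'E'
from ins import *
where('peeler')
for d in(-.004,.02,.035): go0(*pose('peeler',d,-.0005,-.0005))
E
```

```text
t 10.73 tip in mouth frame mm: x -0.8 y -0.0 z 3.3 axis err deg x 0.06 y -0.11 F slot [-0.7  0.1 -0.3] q [ 0.6   0.03  1.87 -0.78  1.65  0.51] open 0.024586373796740942 grip 39.995697140693665
shift [ 0.0005 -0.0004  0.0013] turn [ 0.0006 -0.0007 -0.0006] mm 0.7 deg 0.13
shift [-0.0049  0.0266 -0.038 ] turn [ 0.0006 -0.0007 -0.0006] mm 23.3 deg 0.13
shift [-0.0083  0.0435 -0.0626] turn [ 0.0006 -0.0007 -0.0006] mm 38.3 deg 0.13
```

Aligned. Now a slow entry of 20 mm.

Request:
arm_command([
  {"x": -0.0005, "y": 0.005, "z": -0.006, "rx": 0, "ry": 0, "rz": 0, "claw": 255},
  {"x": -0.0015, "y": 0.01, "z": -0.014, "rx": 0, "ry": 0, "rz": 0, "claw": 255},
  {"x": -0.0025, "y": 0.0155, "z": -0.022, "rx": 0, "ry": 0, "rz": 0, "claw": 255},
  {"x": -0.0035, "y": 0.021, "z": -0.03, "rx": 0, "ry": 0, "rz": 0, "claw": 255},
  {"x": -0.0049, "y": 0.0266, "z": -0.038, "rx": 0, "ry": 0, "rz": 0, "claw": 255},
  {"x": -0.0049, "y": 0.0266, "z": -0.038, "rx": 0, "ry": 0, "rz": 0, "claw": 255},
])

```text
t: 11.23
tool_pos: [0.4525, 0.0487, 0.1715]
orientation: [1.503, 1.838, -0.704]
force: [0.4, 0.3, -0.8]
opening: 0.0246
gripper_force: 40.0
```

```bash
python3 - <<'E'
from ins import *
where('peeler')
for d in(.03,.05,.07,.085): go0(*pose('peeler',d,-.001,0))
E
```

```text
t 11.23 tip in mouth frame mm: x -1.0 y 0.4 z -21.1 axis err deg x 0.05 y -0.17 F slot [-0.3 -0.4 -0.8] q [ 0.63  0.08  1.86 -0.77  1.64  0.55] open 0.02462182701045452 grip 39.99578654766083
shift [-0.0019  0.0099 -0.0147] turn [ 0.0007 -0.0013 -0.0006] mm 8.9 deg 0.18
shift [-0.0064  0.0324 -0.0475] turn [ 0.0007 -0.0013 -0.0006] mm 28.9 deg 0.18
shift [-0.0109  0.0549 -0.0803] turn [ 0.0007 -0.0013 -0.0006] mm 48.9 deg 0.18
shift [-0.0143  0.0718 -0.1048] turn [ 0.0007 -0.0013 -0.0006] mm 63.9 deg 0.18
```

Request:
arm_command([
  {"x": -0.001, "y": 0.0045, "z": -0.007, "rx": 0, "ry": 0, "rz": 0, "claw": 255},
  {"x": -0.002, "y": 0.01, "z": -0.0147, "rx": 0, "ry": 0, "rz": 0, "claw": 255},
  {"x": -0.003, "y": 0.0155, "z": -0.023, "rx": 0, "ry": 0, "rz": 0, "claw": 255},
  {"x": -0.004, "y": 0.021, "z": -0.031, "rx": 0, "ry": 0, "rz": 0, "claw": 255},
  {"x": -0.005, "y": 0.0265, "z": -0.039, "rx": 0, "ry": 0, "rz": 0, "claw": 255},
  {"x": -0.0064, "y": 0.0324, "z": -0.0475, "rx": 0, "ry": 0, "rz": 0, "claw": 255},
  {"x": -0.0064, "y": 0.0324, "z": -0.0475, "rx": 0, "ry": 0, "rz": 0, "claw": 255},
])

```text
t: 11.82
tool_pos: [0.4498, 0.0644, 0.1487]
orientation: [1.503, 1.836, -0.704]
force: [1.6, -2.1, 2.4]
opening: 0.0243
gripper_force: 40.0
```

```bash
python3 - <<'E'
from ins import *
where('peeler')
for d in(.06,.07,.078,.082): go0(*pose('peeler',d,-.0015,0))
E
```

```text
t 11.82 tip in mouth frame mm: x -1.2 y -0.2 z -49.0 axis err deg x 0.13 y -0.09 F slot [-0.5 -1.1  3.3] q [ 0.66  0.13  1.85 -0.76  1.63  0.6 ] open 0.02430789812634112 grip 40.00902593135834
shift [-0.0032  0.0113 -0.0189] turn [ 0.0012 -0.0005 -0.0003] mm 11.1 deg 0.15
shift [-0.0054  0.0226 -0.0353] turn [ 0.0012 -0.0005 -0.0003] mm 21.1 deg 0.15
shift [-0.0072  0.0316 -0.0484] turn [ 0.0012 -0.0005 -0.0003] mm 29.1 deg 0.15
shift [-0.0081  0.0361 -0.055 ] turn [ 0.0012 -0.0005 -0.0003] mm 33.1 deg 0.15
```

Request:
arm_command([
  {"x": -0.001, "y": 0.004, "z": -0.006, "rx": 0, "ry": 0, "rz": 0, "claw": 255},
  {"x": -0.002, "y": 0.008, "z": -0.012, "rx": 0, "ry": 0, "rz": 0, "claw": 255},
  {"x": -0.003, "y": 0.012, "z": -0.0189, "rx": 0, "ry": 0, "rz": 0, "claw": 255},
  {"x": -0.004, "y": 0.017, "z": -0.027, "rx": 0, "ry": 0, "rz": 0, "claw": 255},
  {"x": -0.0054, "y": 0.0226, "z": -0.0353, "rx": 0, "ry": 0, "rz": 0, "claw": 255},
  {"x": -0.0054, "y": 0.0226, "z": -0.0353, "rx": 0, "ry": 0, "rz": 0, "claw": 255},
])

```text
t: 12.32
tool_pos: [0.4471, 0.076, 0.1307]
orientation: [1.504, 1.837, -0.703]
force: [1.6, -1.2, 0.5]
opening: 0.0248
gripper_force: 40.0
```

```bash
python3 - <<'E'
from ins import *
where('peeler')
for d in(.075,.08,.085): go0(*pose('peeler',d,-.002,0))
E
```

```text
t 12.32 tip in mouth frame mm: x -1.6 y 0.2 z -70.4 axis err deg x 0.05 y -0.09 F slot [-0.9 -1.3  1.2] q [ 0.68  0.18  1.84 -0.75  1.61  0.64] open 0.02484677669533475 grip 40.01765012741089
shift [-0.0008  0.0043 -0.0082] turn [ 0.0006 -0.0006 -0.0004] mm 4.7 deg 0.11
shift [-0.002   0.01   -0.0164] turn [ 0.0006 -0.0006 -0.0004] mm 9.6 deg 0.11
shift [-0.0031  0.0156 -0.0246] turn [ 0.0006 -0.0006 -0.0004] mm 14.6 deg 0.11
```

Request:
arm_command([
  {"x": -0.0005, "y": 0.002, "z": -0.004, "rx": 0, "ry": 0, "rz": 0, "claw": 255},
  {"x": -0.001, "y": 0.0045, "z": -0.008, "rx": 0, "ry": 0, "rz": 0, "claw": 255},
  {"x": -0.0015, "y": 0.007, "z": -0.012, "rx": 0, "ry": 0, "rz": 0, "claw": 255},
  {"x": -0.002, "y": 0.01, "z": -0.0164, "rx": 0, "ry": 0, "rz": 0, "claw": 255},
  {"x": -0.002, "y": 0.01, "z": -0.0164, "rx": 0, "ry": 0, "rz": 0, "claw": 255},
])

```text
t: 12.73
tool_pos: [0.446, 0.0811, 0.1225]
orientation: [1.504, 1.838, -0.703]
force: [2.1, -2.3, 2.6]
opening: 0.0246
gripper_force: 40.0
```

Request:
arm_command([
  {"x": -0.0002, "y": 0.0011, "z": -0.0016, "rx": 0, "ry": 0, "rz": 0, "claw": 255},
  {"x": -0.0004, "y": 0.0022, "z": -0.0033, "rx": 0, "ry": 0, "rz": 0, "claw": 255},
  {"x": -0.0004, "y": 0.0022, "z": -0.0033, "rx": 0, "ry": 0, "rz": 0, "claw": 255},
])

```text
t: 12.98
tool_pos: [0.4459, 0.082, 0.1212]
orientation: [1.504, 1.838, -0.703]
force: [1.2, -4.3, 2.8]
opening: 0.0245
gripper_force: 40.0
```

```bash
python3 - <<'E'
from ins import *
where('peeler')
for d in(.083,.085,.087): go0(*pose('peeler',d,-.002,0))
E
```

```text
t 12.98 tip in mouth frame mm: x -2.0 y 0.2 z -81.8 axis err deg x 0.03 y -0.09 F slot [-2.  -0.4  4.8] q [ 0.69  0.2   1.83 -0.74  1.61  0.66] open 0.02453171542718765 grip 39.99820053577423
shift [-0.0002  0.0012 -0.0021] turn [ 0.0004 -0.0007 -0.0004] mm 1.2 deg 0.1
shift [-0.0007  0.0035 -0.0054] turn [ 0.0004 -0.0007 -0.0004] mm 3.2 deg 0.1
shift [-0.0011  0.0057 -0.0087] turn [ 0.0004 -0.0007 -0.0004] mm 5.2 deg 0.1
```

Request:
arm_command([
  {"x": -0.0003, "y": 0.0012, "z": -0.0018, "rx": 0, "ry": 0, "rz": 0, "claw": 255},
  {"x": -0.0005, "y": 0.0023, "z": -0.0035, "rx": 0, "ry": 0, "rz": 0, "claw": 255},
  {"x": -0.0005, "y": 0.0023, "z": -0.0035, "rx": 0, "ry": 0, "rz": 0, "claw": 255},
])

```text
t: 13.23
tool_pos: [0.4456, 0.0832, 0.1194]
orientation: [1.504, 1.838, -0.703]
force: [1.8, -3.5, 3.3]
opening: 0.0245
gripper_force: 40.0
```

Request:
arm_command([
  {"x": -0.0003, "y": 0.0012, "z": -0.0018, "rx": 0, "ry": 0, "rz": 0, "claw": 255},
  {"x": -0.0005, "y": 0.0023, "z": -0.0035, "rx": 0, "ry": 0, "rz": 0, "claw": 255},
  {"x": -0.0005, "y": 0.0023, "z": -0.0035, "rx": 0, "ry": 0, "rz": 0, "claw": 255},
])

```text
t: 13.48
tool_pos: [0.4457, 0.0833, 0.1193]
orientation: [1.503, 1.834, -0.704]
force: [1.6, -10.2, 11.7]
opening: 0.0248
gripper_force: 40.0
```

```bash
python3 - <<'E'
from ins import *
where('peeler')
E
```

```text
t 13.48 tip in mouth frame mm: x -2.4 y -0.1 z -84.1 axis err deg x 0.22 y -0.02 F slot [-1.8  0.4 15.5] q [ 0.69  0.21  1.83 -0.74  1.61  0.66] open 0.024795385470043584 grip 39.99626040458679
```

The force rose to 15.5 N and the tip stalled at 84 mm, so the peeler is home. Now I'll release and retreat.

Request:
arm_command([
  {"x": 0, "y": 0, "z": 0, "rx": 0, "ry": 0, "rz": 0, "claw": 118},
  {"x": 0, "y": 0, "z": 0, "rx": 0, "ry": 0, "rz": 0, "claw": 118},
  {"x": 0, "y": 0, "z": 0, "rx": 0, "ry": 0, "rz": 0, "claw": 118},
  {"x": 0, "y": 0, "z": 0, "rx": 0, "ry": 0, "rz": 0, "claw": 118},
  {"x": -0.006, "y": 0.03, "z": 0.026, "rx": 0, "ry": 0, "rz": 0, "claw": 118},
  {"x": -0.012, "y": 0.06, "z": 0.052, "rx": 0, "ry": 0, "rz": 0, "claw": 118},
  {"x": -0.024, "y": 0.12, "z": 0.103, "rx": 0, "ry": 0, "rz": 0, "claw": 118},
  {"x": -0.036, "y": 0.18, "z": 0.154, "rx": 0, "ry": 0, "rz": 0, "claw": 118},
  {"x": -0.04, "y": 0.2, "z": 0.2, "rx": 0, "ry": 0, "rz": 0, "claw": 118},
])

```text
t: 14.23
tool_pos: [0.4247, 0.1874, 0.2187]
orientation: [1.503, 1.84, -0.701]
force: [0.2, -0.0, 0.8]
opening: 0.0502
gripper_force: 0.0
```

```bash
cat > home.py <<'E'
from ins import *
import sys
name,tag=sys.argv[1:3];W=[.012,.0205][name=='opener'];
for c in('side','top'):
    snap(c,c[0]+tag);z=load(c[0]+tag);E=cloud(z)-M[name];L=np.stack([E@SX,E@HY,E@SZ],-1)*1e3
    k=(np.abs(L[...,0])<22)&(np.abs(L[...,1])<26)&(L[...,2]>6)&(L[...,2]<150);v=L[k];print(c,k.sum(),'z max',np.percentile(v[:,2],[98,100]).round(1))
    for lo in range(6,96,15):
        b=v[(v[:,2]>=lo)&(v[:,2]<lo+15)]
        if len(b)>5: print(' ',lo+7,len(b),'x',np.percentile(b[:,0],[10,50,90]).round(1),'y',b[:,1].min().round(1),b[:,1].max().round(1))
s=robot.read_state();print(s['t'],s['tool_pos'],s['q'].round(2),s['force'].round(1),s['opening'])
E
python3 home.py peeler 8
```

```text
side 125 z max [87.3 89.8]
  13 16 x [-11.2  -9.3  -6.9] y -15.5 13.1
  28 20 x [-10.8  -9.4  -6.9] y -6.3 13.5
  43 22 x [-10.3  -8.2  -4.6] y -9.1 14.1
  58 23 x [-9.2 -6.9 -3.9] y -7.7 14.8
  73 24 x [-7.7 -5.7 -2.1] y -7.3 14.9
  88 20 x [-6.9 -1.9 -0.5] y -6.8 12.5
top 138 z max [88.3 89.9]
  13 15 x [-1.3  1.1  3. ] y -17.1 21.4
  28 23 x [-1.1  1.6  3.2] y -8.8 13.1
  43 19 x [-0.1  2.3  3.6] y -10.4 11.9
  58 26 x [0.2 1.7 3.3] y -9.1 13.3
  73 22 x [-0.8  2.1  3.6] y -10.1 13.1
  88 33 x [-5.2 -0.7  2.7] y -10.0 12.2
14.3333 [0.4266775  0.18790701 0.22134005] [ 0.84  0.23  1.59 -0.69  1.85  0.63] [ 0.   0.  -0.9] 0.05002237199991927
```

```bash
python3 - <<'E'
from ins import *
snap('wrist','w8');z=load('w8');E=cloud(z)-M['peeler'];L=np.stack([E@SX,E@HY,E@SZ],-1)*1e3;im=z['im'].astype(int)
k=(np.abs(L[...,0])<22)&(np.abs(L[...,1])<26)&(L[...,2]>6)&(L[...,2]<150)&(im[...,0]-im[...,2]>50);v=L[k];print(k.sum(),v.max(0) if len(v) else '', proj(z,M['peeler']),proj(z,M['peeler']+.085*SZ))
for lo in range(6,96,10):
    b=v[(v[:,2]>=lo)&(v[:,2]<lo+10)]
    if len(b)>5: print(lo+5,len(b),'x',np.percentile(b[:,0],[5,50,95]).round(1),'y',b[:,1].min().round(1),b[:,1].max().round(1),'zmax',b[:,2].max().round(1))
# opener pre-pose
from m4 import * if False else None
E
python3 m4.py w3 opener x | head -4
python3 - <<'E'
from h import *
T=load('top0');P=cloud(T);q=P[190:240,300:336].reshape(-1,3)
k=(q[:,2]>.006)&(q[:,2]<.03)&(q[:,0]<.6);q=q[k];print(cv2.minAreaRect((q[:,:2]*1000).astype(np.float32)))
E
```

```text
table 0.0009965236523449827
rect (448.0186767578125, -262.6923828125) (80.57721710205078, 24.6470890045166) 16.768606185913086 ztop [0.01619448 0.01928912]
dir 15.644855200101079 ends [ 0.40860472 -0.27120525] [ 0.48616838 -0.24948361]
-0.04 91 mid 0.6405971017645465 w 15.655616493056554
((463.2342529296875, -263.8145446777344), (103.08450317382812, 137.3907470703125), 73.58967590332031)  File "<stdin>", line 8
    from m4 import * if False else None
                     ^^
SyntaxError: invalid syntax
```

```bash
cat > wh.py <<'E'
from ins import *
import sys
name,tag=sys.argv[1:3]
snap('wrist',tag);z=load(tag);E=cloud(z)-M[name];L=np.stack([E@SX,E@HY,E@SZ],-1)*1e3;im=z['im'].astype(int)
k=(np.abs(L[...,0])<22)&(np.abs(L[...,1])<26)&(L[...,2]>6)&(L[...,2]<150);v=L[k];print(k.sum(),v.max(0) if len(v) else '', proj(z,M[name]),proj(z,M[name]+.085*SZ))
for lo in range(6,106,10):
    b=v[(v[:,2]>=lo)&(v[:,2]<lo+10)]
    if len(b)>5: print(lo+5,len(b),'x',np.percentile(b[:,0],[5,50,95]).round(1),'y',b[:,1].min().round(1),b[:,1].max().round(1),'zmax',b[:,2].max().round(1))
E
python3 wh.py peeler w8
python3 - <<'E'
from h import *
for d in (17,): go([.45,-.262,.22],Rg(flat(d),[0,0,1]))
E
```

```text
2283 [ 8.7794559  13.10789673 85.29145656] (np.float64(255.13525601689727), np.float64(119.57743967758867)) (np.float64(255.333129343784), np.float64(213.66021462861005))
11 274 x [0.9 5.  6.6] y -9.7 12.7 zmax 15.2
21 311 x [1.8 5.4 6.9] y -9.7 12.6 zmax 25.8
31 290 x [2.4 5.7 7.2] y -10.7 12.7 zmax 35.7
41 316 x [2.2 5.8 7.4] y -10.6 12.8 zmax 46.0
51 299 x [2.3 5.9 7.4] y -10.7 12.9 zmax 56.0
61 297 x [2.5 5.9 7.3] y -10.6 13.0 zmax 66.0
71 292 x [2.9 6.  7.6] y -10.7 13.0 zmax 75.9
81 204 x [2.8 5.7 7.4] y -9.8 13.1 zmax 85.3
shift [ 0.0539 -0.8949 -0.072 ] turn [ 0.4485 -0.2657 -0.6754] mm 449.7 deg 97.77 t 14.3833 F [-0.4 -0.2 -0.1]
```

The wrist view measures the handle sticking out 85.3 mm, so the peeler is home. Next is the opener, going over the top with clearance.

Request:
arm_command([
  {"x": 0, "y": 0, "z": 0.08, "rx": 0, "ry": 0, "rz": 0, "claw": 0},
  {"x": 0, "y": 0, "z": 0.16, "rx": 0, "ry": 0, "rz": 0, "claw": 0},
  {"x": 0, "y": -0.05, "z": 0.22, "rx": 0.03, "ry": -0.02, "rz": -0.05, "claw": 0},
  {"x": 0.01, "y": -0.12, "z": 0.22, "rx": 0.1, "ry": -0.06, "rz": -0.15, "claw": 0},
  {"x": 0.02, "y": -0.2, "z": 0.22, "rx": 0.16, "ry": -0.09, "rz": -0.24, "claw": 0},
  {"x": 0.02, "y": -0.28, "z": 0.22, "rx": 0.22, "ry": -0.13, "rz": -0.34, "claw": 0},
  {"x": 0.03, "y": -0.36, "z": 0.2, "rx": 0.29, "ry": -0.17, "rz": -0.43, "claw": 0},
  {"x": 0.04, "y": -0.44, "z": 0.18, "rx": 0.35, "ry": -0.21, "rz": -0.53, "claw": 0},
  {"x": 0.05, "y": -0.52, "z": 0.15, "rx": 0.41, "ry": -0.24, "rz": -0.62, "claw": 0},
  {"x": 0.05, "y": -0.6, "z": 0.1, "rx": 0.4485, "ry": -0.2657, "rz": -0.6754, "claw": 0},
])

```text
t: 15.22
tool_pos: [0.4509, -0.1124, 0.2713]
orientation: [2.575, 1.193, -0.276]
force: [1.1, -0.6, 0.5]
opening: 0.093
gripper_force: 0.0
```

```bash
python3 - <<'E'
from h import *
go([.45,-.262,.21],Rg(flat(17),[0,0,1]))
E
```

```text
shift [ 0.0043 -0.2974 -0.1964] turn [ 0.1843 -0.1113 -0.2772] mm 178.2 deg 40.22 t 15.2167 F [ 1.1 -0.6  0.5]
```

Request:
arm_command([
  {"x": 0.004, "y": -0.08, "z": -0.02, "rx": 0.1843, "ry": -0.1113, "rz": -0.2772, "claw": 0},
  {"x": 0.004, "y": -0.16, "z": -0.06, "rx": 0.1843, "ry": -0.1113, "rz": -0.2772, "claw": 0},
  {"x": 0.004, "y": -0.24, "z": -0.12, "rx": 0.1843, "ry": -0.1113, "rz": -0.2772, "claw": 0},
  {"x": 0.004, "y": -0.297, "z": -0.17, "rx": 0.1843, "ry": -0.1113, "rz": -0.2772, "claw": 0},
  {"x": 0.004, "y": -0.297, "z": -0.196, "rx": 0.1843, "ry": -0.1113, "rz": -0.2772, "claw": 0},
  {"x": 0.004, "y": -0.297, "z": -0.196, "rx": 0.1843, "ry": -0.1113, "rz": -0.2772, "claw": 0},
  {"x": 0.004, "y": -0.297, "z": -0.196, "rx": 0.1843, "ry": -0.1113, "rz": -0.2772, "claw": 0},
  {"x": 0.004, "y": -0.297, "z": -0.196, "rx": 0.1843, "ry": -0.1113, "rz": -0.2772, "claw": 0},
  {"x": 0.004, "y": -0.297, "z": -0.196, "rx": 0.1843, "ry": -0.1113, "rz": -0.2772, "claw": 0},
])

```text
t: 15.97
tool_pos: [0.4524, -0.2582, 0.1734]
orientation: [-3.091, -0.477, -0.127]
force: [0.4, -0.9, 0.4]
opening: 0.0932
gripper_force: 0.0
```

```bash
python3 m4.py w9 opener; python3 - <<'E'
from h import *
s=robot.read_state();print(s['tool_pos'],s['q'].round(2))
E
```

```text
table 0.0011594188687257811
rect (437.07958984375, -266.8950500488281) (107.87191009521484, 24.41997718811035) 17.573020935058594 ztop [0.01726631 0.0201764 ]
dir 18.10525493916003 ends [ 0.38565884 -0.28324576] [ 0.48829356 -0.24968915]
-0.06 4 mid 0.09098264480129209 w 9.521025489083643
-0.04 401 mid -0.06968881425878803 w 24.447333228970038
-0.02 442 mid -0.20906509144544022 w 24.46939196162632
0.0 438 mid 0.21285901066465768 w 23.104103865302125
0.02 422 mid 0.00426920607268181 w 23.107092802167237
0.04 342 mid -0.15492374271915219 w 18.741169140040906
0.06 56 mid 1.2071705177303096 w 15.412442980205126
[ 0.45287986 -0.25783632  0.17381811] [-0.67 -0.13  1.8   0.07  1.43  0.59]
```

View pics/w9L.png

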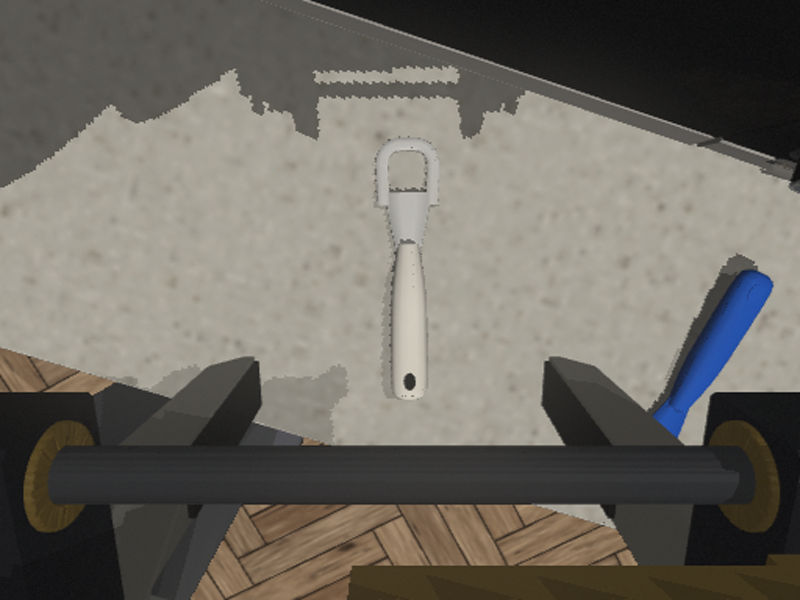

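The picture shows the opener with its handle end at (409,400) and head top at (407,137), nearly straight up the picture.

```bash
python3 - <<'E'
from h import *
z=load('w9');k=lambda u,v:((u+.5)/1.5625-.5,(v+.5)/1.5625-.5)
pts={}
for n,(u,v),h in(('end',(409,400),.010),('mid',(409,330),.02),('neck',(407,243),.012),('head',(407,138),.006),('head',(407,138),.012)):
    o,r=ray(z,*k(u,v));p=o+r*(h-o[2])/r[2];pts[n]=p;print(n,h,p.round(4))
d=pts['head']-pts['end'];print('len',np.linalg.norm(d[:2]),'dir',np.degrees(np.arctan2(d[1],d[0])))
print(tri([(z,*k(409,400)),(load('side0'),*k(309,432))]),tri([(z,*k(409,400)),(load('w3'),*k(696,443))]))
print('head tri w3',tri([(z,*k(407,138)),(load('w3'),*k(632,248))]))
P=cloud(z);cc=P.reshape(-1,3);m=(cc[:,2]>.004)&(cc[:,2]<.03)&(np.hypot(cc[:,0]-.476,cc[:,1]+.258)<.1);q=cc[m]
for d in(17,17.5,18):
    u=np.array(flat(d))[:2];n=np.array([-u[1],u[0]]);e=q[:,:2]-[.3857,-.2832];t=e@u;s=e@n
    print(d,'len',np.percentile(t,[0,.3,99.7,100]).round(4),[( ((s[(t>a)&(t<a+.02)].min()+s[(t>a)&(t<a+.02)].max())/2*1e3).round(1)) for a in(.01,.03,.05,.07,.135,.145)])
E
```

```text
end 0.01 [ 0.3822 -0.2844  0.01  ]
mid 0.02 [ 0.4315 -0.2686  0.02  ]
neck 0.012 [ 0.485  -0.2503  0.012 ]
head 0.006 [ 0.5488 -0.2301  0.006 ]
head 0.012 [ 0.5481 -0.2303  0.012 ]
len 0.1744731317563381 dir 18.090087020550307
(array([ 0.3828256 , -0.28473845,  0.00823773]), [np.float64(1.06), np.float64(0.48)]) (array([ 0.40091417, -0.2736199 ,  0.03384992]), [np.float64(12.7), np.float64(13.9)])
head tri w3 (array([ 0.54954111, -0.22985179,  0.00289676]), [np.float64(0.36), np.float64(0.29)])
17 len [-1.00e-04  1.00e-03  1.68e-01  1.70e-01] [np.float64(0.2), np.float64(0.4), np.float64(1.2), np.float64(1.4), np.float64(2.5), np.float64(-14.5)]
17.5 len [-0.     0.001  0.168  0.17 ] [np.float64(0.0), np.float64(0.1), np.float64(0.7), np.float64(0.7), np.float64(1.3), np.float64(-15.9)]
18 len [-0.      0.0011  0.168   0.17  ] [np.float64(-0.1), np.float64(-0.2), np.float64(0.1), np.float64(0.0), np.float64(0.1), np.float64(-17.2)]
```

```bash
python3 - <<'E'
from h import *
Rt=Rg(flat(18),[0,0,1]);p=np.array([.4197,-.2722,.020]);go(p+[0,0,.05],Rt);go(p,Rt)
E
```

```text
shift [-0.0602 -0.0267 -0.2814] turn [ 0.0014 -0.0019  0.0037] mm 144.5 deg 0.5 t 16.0167 F [ 0.7 -0.1 -0. ]
shift [-0.0602 -0.0267 -0.3814] turn [ 0.0014 -0.0019  0.0037] mm 193.5 deg 0.5 t 16.0167 F [ 0.7 -0.1 -0. ]
```

Request:
arm_command([
  {"x": -0.06, "y": -0.027, "z": -0.06, "rx": 0.0014, "ry": -0.0019, "rz": 0.0037, "claw": 0},
  {"x": -0.06, "y": -0.027, "z": -0.13, "rx": 0.0014, "ry": -0.0019, "rz": 0.0037, "claw": 0},
  {"x": -0.06, "y": -0.027, "z": -0.2, "rx": 0.0014, "ry": -0.0019, "rz": 0.0037, "claw": 0},
  {"x": -0.06, "y": -0.027, "z": -0.26, "rx": 0.0014, "ry": -0.0019, "rz": 0.0037, "claw": 0},
  {"x": -0.06, "y": -0.027, "z": -0.31, "rx": 0.0014, "ry": -0.0019, "rz": 0.0037, "claw": 0},
  {"x": -0.06, "y": -0.027, "z": -0.345, "rx": 0.0014, "ry": -0.0019, "rz": 0.0037, "claw": 0},
  {"x": -0.06, "y": -0.027, "z": -0.365, "rx": 0.0014, "ry": -0.0019, "rz": 0.0037, "claw": 0},
  {"x": -0.06, "y": -0.027, "z": -0.375, "rx": 0.0014, "ry": -0.0019, "rz": 0.0037, "claw": 0},
  {"x": -0.06, "y": -0.027, "z": -0.377, "rx": 0.0014, "ry": -0.0019, "rz": 0.0037, "claw": 0},
  {"x": -0.06, "y": -0.027, "z": -0.377, "rx": 0.0014, "ry": -0.0019, "rz": 0.0037, "claw": 0},
])

```text
t: 16.85
tool_pos: [0.4234, -0.2721, -0.0141]
orientation: [-3.087, -0.487, -0.136]
force: [-0.1, -0.7, 0.0]
opening: 0.0932
gripper_force: 0.0
```

```bash
python3 - <<'E'
from h import *
Rt=Rg(flat(18),[0,0,1]);p=np.array([.4197,-.2722,.020]);go(p,Rt)
E
```

```text
shift [-0.0013  0.0017 -0.0056] turn [-0.0002  0.0005  0.0007] mm 3.0 deg 0.1 t 16.85 F [-0.1 -0.7  0. ]
```

Request:
arm_command([
  {"x": -0.001, "y": 0.002, "z": -0.005, "rx": 0, "ry": 0, "rz": 0, "claw": 120},
  {"x": -0.001, "y": 0.002, "z": -0.005, "rx": 0, "ry": 0, "rz": 0, "claw": 255},
  {"x": -0.001, "y": 0.002, "z": -0.005, "rx": 0, "ry": 0, "rz": 0, "claw": 255},
  {"x": -0.001, "y": 0.002, "z": -0.005, "rx": 0, "ry": 0, "rz": 0, "claw": 255},
  {"x": -0.001, "y": 0.002, "z": -0.005, "rx": 0, "ry": 0, "rz": 0, "claw": 255},
  {"x": -0.001, "y": 0.002, "z": -0.005, "rx": 0, "ry": 0, "rz": 0, "claw": 255},
  {"x": -0.001, "y": 0.002, "z": -0.005, "rx": 0, "ry": 0, "rz": 0, "claw": 255},
  {"x": -0.001, "y": 0.002, "z": -0.005, "rx": 0, "ry": 0, "rz": 0, "claw": 255},
  {"x": -0.001, "y": 0.002, "z": -0.005, "rx": 0, "ry": 0, "rz": 0, "claw": 255},
], squeeze=40)

```text
t: 17.6
tool_pos: [0.4219, -0.271, -0.0176]
orientation: [-3.086, -0.484, -0.135]
force: [-0.8, -0.2, 0.6]
opening: 0.0407
gripper_force: 40.0
```

```bash
python3 - <<'E'
from h import *
s=robot.read_state();print(s['tool_pos'],s['orientation'],s['opening'],s['gripper_force']);np.savez('og.npz',p=s['tool_pos'],r=s['orientation'])
snap('wrist','w10')
E
```

```text
[ 0.42191618 -0.27100101 -0.01756004] [-3.086013   -0.4839523  -0.13495323] 0.040683110405639024 39.95585739612579
```

Request:
arm_command([
  {"x": 0, "y": 0, "z": 0.06, "rx": 0, "ry": 0, "rz": 0, "claw": 255},
  {"x": 0, "y": 0, "z": 0.14, "rx": 0, "ry": 0, "rz": 0, "claw": 255},
  {"x": 0, "y": 0, "z": 0.22, "rx": 0, "ry": 0, "rz": 0, "claw": 255},
  {"x": 0, "y": 0, "z": 0.3, "rx": 0, "ry": 0, "rz": 0, "claw": 255},
  {"x": 0, "y": 0, "z": 0.38, "rx": 0, "ry": 0, "rz": 0, "claw": 255},
  {"x": 0, "y": 0, "z": 0.46, "rx": 0, "ry": 0, "rz": 0, "claw": 255},
  {"x": 0, "y": 0, "z": 0.54, "rx": 0, "ry": 0, "rz": 0, "claw": 255},
  {"x": 0, "y": 0, "z": 0.54, "rx": 0, "ry": 0, "rz": 0, "claw": 255},
])

```text
t: 18.32
tool_pos: [0.4248, -0.2733, 0.2622]
orientation: [-3.095, -0.486, -0.149]
force: [0.8, -1.3, -0.5]
opening: 0.041
gripper_force: 40.0
```

```bash
python3 - <<'E'
from h import *
snap('wrist','w11');cp,cR=np.load('camrel.npz').values()
s=robot.read_state();print(s['tool_pos'],s['opening'],s['gripper_force'])
for f in('w10','w11'):
    z=load(f);G=((cloud(z).reshape(-1,3)-z['o'])@rot(z['q']))@cR.T+cp
    k=(G[:,0]>.014)&(G[:,0]<.16)&(np.abs(G[:,1])<.03)&(G[:,2]>-.045)&(G[:,2]<(-.0205 if f=='w10' else -.005)+.09*G[:,0]);g=G[k]
    for lo in np.arange(.02,.15,.02):
        e=g[(g[:,0]>lo)&(g[:,0]<lo+.02)]
        if len(e)>5:
            r=e[np.abs(e[:,1]-.001)<.003];print(f,(lo+.01).round(3),len(e),'ymid',((e[:,1].min()+e[:,1].max())/2*1e3).round(2),'w',(np.ptp(e[:,1])*1e3).round(1),'ridge z',(np.median(r[:,2])*1e3).round(2) if len(r) else '')
E
```

```text
[ 0.42400169 -0.27271594  0.25806463] 0.04047988102812752 39.958418011665344
w10 0.03 2064 ymid -0.4 w 53.3 ridge z -32.88
w10 0.05 1820 ymid 0.41 w 58.9 ridge z -29.16
w10 0.07 1740 ymid -0.53 w 58.8 ridge z -20.13
w10 0.09 2842 ymid 0.4 w 58.7 ridge z -16.3
w10 0.11 1755 ymid 0.05 w 59.4 ridge z -14.34
w11 0.03 2056 ymid 1.13 w 23.6 ridge z -32.81
w11 0.05 1804 ymid 1.15 w 21.4 ridge z -28.99
w11 0.07 1709 ymid 1.85 w 22.5 ridge z -20.28
w11 0.09 2797 ymid 1.97 w 40.0 ridge z -16.02
w11 0.11 1698 ymid 2.18 w 41.4 ridge z -14.13
```

```bash
python3 - <<'E'
from ins import *
o=np.load('og.npz');R0=rot(o['r']);u=np.array(flat(18.0));tip=np.array([.3827,-.2843,.011])+.174*u
tg=R0.T@(tip-o['p']);print(tg);tz=np.array([0,0,1.]);Rtg=R0.T@np.column_stack([u,np.cross(tz,u),tz])
z=np.load('peeler_grasp.npz')['Rtg'];print(np.round(Rtg,4));tg[1]=.0016
np.savez('opener_grasp.npz',tg=tg,Rtg=Rtg)
where('opener')
for d in(-.12,-.04): p,Rt=pose('opener',d);print(p);go0(p,Rt)
E
```

```text
[ 1.34585229e-01  9.34222994e-05 -1.68470017e-02]
[[ 0.9962 -0.0031  0.0875]
 [-0.003  -1.     -0.0014]
 [ 0.0875  0.0011 -0.9962]]
t 18.37 tip in mouth frame mm: x -204.8 y 32.8 z 373.4 axis err deg x -5.64 y 56.90 F slot [-0.  -0.9 -1.3] q [-0.73 -0.22  1.72  0.08  1.59  0.53] open 0.04047988102812752 grip 39.958418011665344
[ 0.53880346 -0.01794137  0.28933995]
shift [0.2296 0.5095 0.0626] turn [-0.4503  0.2683  0.6637] mm 281.2 deg 96.91
[0.52980843 0.02705446 0.22380778]
shift [ 0.2116  0.5995 -0.0685] turn [-0.4503  0.2683  0.6637] mm 319.7 deg 96.91
```

```bash
python3 - <<'E'
from h import *
for f in('top0','side0'):
    P=cloud(load(f)).reshape(-1,3);k=(P[:,0]>.52)&(P[:,0]<.8)&(P[:,1]>-.6)&(P[:,1]<.1)&(P[:,2]>.12)&(P[:,2]<.5)
    q=P[k];print(f,len(q),np.percentile(q,[1,50,99],axis=0).round(3))
    for h in(.13,.18,.23,.27,.31,.36):
        e=q[np.abs(q[:,2]-h)<.02]
        if len(e)>5: print(h,len(e),'x',np.percentile(e[:,0],[1,50]).round(3),'y',np.percentile(e[:,1],[1,99]).round(3))
E
```

```text
top0 16465 [[ 0.6   -0.519  0.134]
 [ 0.688 -0.265  0.234]
 [ 0.774  0.063  0.497]]
0.13 398 x [0.599 0.601] y [-0.511 -0.033]
0.18 560 x [0.6   0.601] y [-0.513 -0.033]
0.23 12294 x [0.6   0.684] y [-0.51  -0.036]
side0 25416 [[ 0.598 -0.555  0.124]
 [ 0.691 -0.489  0.234]
 [ 0.798 -0.039  0.498]]
0.13 2028 x [0.598 0.67 ] y [-0.517 -0.069]
0.18 2970 x [0.599 0.67 ] y [-0.517 -0.074]
0.23 11750 x [0.598 0.695] y [-0.516 -0.049]
```

Request:
arm_command([
  {"x": 0, "y": 0.02, "z": 0.06, "rx": -0.02, "ry": 0.01, "rz": 0.03, "claw": 255},
  {"x": 0, "y": 0.06, "z": 0.12, "rx": -0.08, "ry": 0.05, "rz": 0.12, "claw": 255},
  {"x": 0.02, "y": 0.12, "z": 0.17, "rx": -0.13, "ry": 0.08, "rz": 0.2, "claw": 255},
  {"x": 0.04, "y": 0.18, "z": 0.18, "rx": -0.18, "ry": 0.11, "rz": 0.27, "claw": 255},
  {"x": 0.07, "y": 0.24, "z": 0.18, "rx": -0.23, "ry": 0.14, "rz": 0.34, "claw": 255},
  {"x": 0.1, "y": 0.3, "z": 0.18, "rx": -0.28, "ry": 0.17, "rz": 0.42, "claw": 255},
  {"x": 0.13, "y": 0.36, "z": 0.18, "rx": -0.33, "ry": 0.2, "rz": 0.49, "claw": 255},
  {"x": 0.16, "y": 0.42, "z": 0.18, "rx": -0.39, "ry": 0.23, "rz": 0.57, "claw": 255},
  {"x": 0.19, "y": 0.47, "z": 0.18, "rx": -0.45, "ry": 0.268, "rz": 0.664, "claw": 255},
  {"x": 0.22, "y": 0.5, "z": 0.18, "rx": -0.45, "ry": 0.268, "rz": 0.664, "claw": 255},
])

```text
t: 19.2
tool_pos: [0.5323, -0.0177, 0.3403]
orientation: [2.057, 1.585, -0.527]
force: [0.6, -1.1, -1.1]
opening: 0.0411
gripper_force: 40.0
```

```bash
python3 - <<'E'
from ins import *
where('opener')
for d in(-.12,-.03): go0(*pose('opener',d))
E
```

```text
t 19.2 tip in mouth frame mm: x 51.9 y -49.0 z 181.2 axis err deg x -10.03 y 22.05 F slot [-1.6 -0.4 -0.2] q [ 0.3   0.05  1.45 -0.62  1.81  0.46] open 0.04109419235696112 grip 39.954224824905396
shift [ 0.0131 -0.0004 -0.1019] turn [-0.1274  0.0717  0.1925] mm 51.4 deg 27.7
shift [-0.0072  0.1008 -0.2493] turn [-0.1274  0.0717  0.1925] mm 134.5 deg 27.7
```

Request:
arm_command([
  {"x": 0.013, "y": 0, "z": 0, "rx": -0.1274, "ry": 0.0717, "rz": 0.1925, "claw": 255},
  {"x": 0.013, "y": 0, "z": 0, "rx": -0.1274, "ry": 0.0717, "rz": 0.1925, "claw": 255},
  {"x": 0.013, "y": 0, "z": -0.03, "rx": -0.1274, "ry": 0.0717, "rz": 0.1925, "claw": 255},
  {"x": 0.013, "y": 0, "z": -0.1, "rx": -0.1274, "ry": 0.0717, "rz": 0.1925, "claw": 255},
  {"x": 0.003, "y": 0.05, "z": -0.175, "rx": -0.1274, "ry": 0.0717, "rz": 0.1925, "claw": 255},
  {"x": -0.0072, "y": 0.1, "z": -0.249, "rx": -0.1274, "ry": 0.0717, "rz": 0.1925, "claw": 255},
  {"x": -0.0072, "y": 0.1, "z": -0.249, "rx": -0.1274, "ry": 0.0717, "rz": 0.1925, "claw": 255},
  {"x": -0.0072, "y": 0.1, "z": -0.249, "rx": -0.1274, "ry": 0.0717, "rz": 0.1925, "claw": 255},
  {"x": -0.0072, "y": 0.1, "z": -0.249, "rx": -0.1274, "ry": 0.0717, "rz": 0.1925, "claw": 255},
  {"x": -0.0072, "y": 0.1, "z": -0.249, "rx": -0.1274, "ry": 0.0717, "rz": 0.1925, "claw": 255},
])

```text
t: 20.03
tool_pos: [0.5293, 0.0287, 0.2197]
orientation: [1.52, 1.826, -0.695]
force: [0.9, 0.1, 0.4]
opening: 0.041
gripper_force: 40.0
```

```bash
python3 chk.py opener 12; python3 - <<'E'
from ins import *
go0(*pose('opener',-.03))
E
```

```text
t 20.03 tip in mouth frame mm: x -0.6 y -1.4 z 35.8 axis err deg x -0.18 y 0.64 F slot [ 0.2 -0.9  0.3] q [ 0.52  0.15  1.69 -0.81  1.64  0.43] open 0.041040223271005906 grip 39.95853781700134
side 10 7 x [-17.1  -3.9  18. ] y -22.5 22.2 mid -0.2 med -15.8
side 34 9 x [-11.2 -10.6  -9. ] y -13.6 16.9 mid 1.6 med 3.7
side 46 16 x [-11.7  -9.8  -7.9] y -18.8 20.9 mid 1.0 med 0.7
side 58 7 x [-9.6 -9.3 -8. ] y -18.1 19.3 mid 0.6 med 15.1
side 70 20 x [-9.7 -8.8 -7. ] y -16.8 19.9 mid 1.5 med -0.8
side 82 23 x [-9.4 -7.6 -5.9] y -12.5 20.7 mid 4.1 med 4.0
side 94 14 x [-7.8 -6.2 -5. ] y -7.4 12.2 mid 2.4 med 2.1
side 106 11 x [-10.3  -8.4  -6.2] y -6.1 10.1 mid 2.0 med 4.7
side 118 11 x [-10.9 -10.3  -9.3] y -3.4 12.3 mid 4.4 med 4.1
side 130 16 x [-12.7 -10.1  -7.8] y -5.8 13.8 mid 4.0 med 6.1
side 142 22 x [-10.9  -8.8  -6.6] y -7.6 14.7 mid 3.5 med 4.3
side 154 20 x [-10.2  -8.2  -4.2] y -6.2 15.2 mid 4.5 med 7.0
side 166 32 x [-8.  -6.5  0.3] y -22.8 23.8 mid 0.5 med 0.3
side 178 65 x [-7.6 -3.1 15.1] y -25.8 25.9 mid 0.1 med -16.4
side 190 22 x [-6.1 -4.7  0.1] y -23.2 16.8 mid -3.2
[... 342 characters left out ...]
.8 -7.2] y -10.4 7.9 mid -1.3 med -2.2
top 106 7 x [-7.3 -3.6 -2.3] y -7.7 9.3 mid 0.8 med 1.5
top 118 10 x [-3.8 -1.3 -0.2] y -4.5 10.4 mid 2.9 med 5.3
top 130 11 x [-0.5  1.2  1.9] y -6.6 10.4 mid 1.9 med 2.8
top 142 21 x [-1.6  1.9  3.3] y -9.0 13.3 mid 2.2 med 4.3
top 154 21 x [-0.   2.5  4.1] y -9.2 12.5 mid 1.6 med 3.4
top 166 26 x [-0.5  2.6  4.5] y -18.7 13.8 mid -2.5 med 2.6
top 178 68 x [-4.6  3.3 14.9] y -25.9 25.9 mid 0.0 med -13.3
top 190 35 x [ 2.   4.8 17.7] y -25.3 24.4 mid -0.5 med -1.0
top 202 43 x [-3.   2.7  5.8] y -7.4 15.1 mid 3.9 med 3.9
top 214 6 x [-2.2 -0.2  4.5] y 4.3 9.0 mid 6.7 med 5.3
shift [-0.0014  0.008  -0.0087] turn [-0.0028  0.0042  0.0043] mm 6.0 deg 0.76
```

```bash
python3 - <<'E'
from ins import *
for d in(-.03,-.004): go0(*pose('opener',d,-.0003,-.0012))
E
```

```text
shift [ 0.001   0.008  -0.0091] turn [-0.0028  0.0042  0.0043] mm 6.1 deg 0.76
shift [-0.0048  0.0372 -0.0516] turn [-0.0028  0.0042  0.0043] mm 31.9 deg 0.76
```

Request:
arm_command([
  {"x": 0.001, "y": 0.008, "z": -0.009, "rx": -0.0028, "ry": 0.0042, "rz": 0.0043, "claw": 255},
  {"x": -0.001, "y": 0.018, "z": -0.024, "rx": -0.0028, "ry": 0.0042, "rz": 0.0043, "claw": 255},
  {"x": -0.003, "y": 0.028, "z": -0.039, "rx": -0.0028, "ry": 0.0042, "rz": 0.0043, "claw": 255},
  {"x": -0.0048, "y": 0.0372, "z": -0.0516, "rx": -0.0028, "ry": 0.0042, "rz": 0.0043, "claw": 255},
  {"x": -0.0048, "y": 0.0372, "z": -0.0516, "rx": -0.0028, "ry": 0.0042, "rz": 0.0043, "claw": 255},
  {"x": -0.0048, "y": 0.0372, "z": -0.0516, "rx": -0.0028, "ry": 0.0042, "rz": 0.0043, "claw": 255},
  {"x": -0.0048, "y": 0.0372, "z": -0.0516, "rx": -0.0028, "ry": 0.0042, "rz": 0.0043, "claw": 255},
  {"x": -0.0048, "y": 0.0372, "z": -0.0516, "rx": -0.0028, "ry": 0.0042, "rz": 0.0043, "claw": 255},
])

```text
t: 20.8
tool_pos: [0.5261, 0.0477, 0.1924]
orientation: [1.506, 1.835, -0.705]
force: [0.0, -0.6, -0.6]
opening: 0.0408
gripper_force: 40.0
```

```bash
python3 chk.py opener 13 | sed -n '1,9p;17,21p'; python3 - <<'E'
from ins import *
for d in(-.004,.01,.03): go0(*pose('opener',d,-.0003,-.0012))
a=cv2.resize(load('s13')['im'][120:190,205:285,::-1],(800,700)[:2],interpolation=cv2.INTER_CUBIC)[100:]
cv2.imwrite('pics/c13.png',a)
E
```

```text
t 20.8 tip in mouth frame mm: x -1.0 y 0.0 z 2.2 axis err deg x 0.05 y -0.19 F slot [-0.8  0.1 -0.2] q [ 0.55  0.2   1.69 -0.8   1.63  0.47] open 0.04082694634793202 grip 39.95857894420624
side 10 22 x [-18.8 -10.7  -8.7] y -19.1 21.3 mid 1.1 med 5.4
side 22 11 x [-10.4  -9.7  -8.1] y -15.5 22.3 mid 3.4 med 15.2
side 34 14 x [-10.6  -9.   -7. ] y -17.9 20.4 mid 1.2 med 8.3
side 46 25 x [-10.1  -7.9  -5.7] y -17.1 20.6 mid 1.8 med 0.1
side 58 15 x [-8.9 -7.2 -6.1] y -9.1 12.1 mid 1.5 med 2.7
side 70 8 x [-10.8  -8.4  -5.8] y -7.5 9.6 mid 1.1 med 2.7
side 82 9 x [-10.8  -9.   -7.4] y -1.8 11.7 mid 5.0 med 5.5
side 94 12 x [-12.  -11.1  -7.2] y -3.5 12.1 mid 4.3 med 3.7
top 10 13 x [-18.1 -11.7  13. ] y -23.7 -1.9 mid -12.8 med -11.4
top 34 8 x [-10.9 -10.   -9.5] y -18.2 -4.8 mid -11.5 med -13.5
top 46 13 x [-10.   -8.8  -7.9] y -18.3 4.7 mid -6.8 med -5.7
top 58 12 x [-9.5 -8.1 -7.2] y -9.8 5.5 mid -2.2 med -2.5
top 70 6 x [-6.8 -3.1 -1.7] y -6.8 7.4 mid 0.3 med 1.0
shift [ 0.0018 -0.0008  0.0034] turn [ 0.0006 -0.0013 -0.0005] mm 2.0 deg 0.18
shift [-0.0013  0.015  -0.0196] turn [ 0.0006 -0.0013 -0.0005] mm 12.3 deg 0.18
shift [-0.0058  0.0375 -0.0523] turn [ 0.0006 -0.0013 -0.0005] mm 32.3 deg 0.18
```

View pics/c13.png

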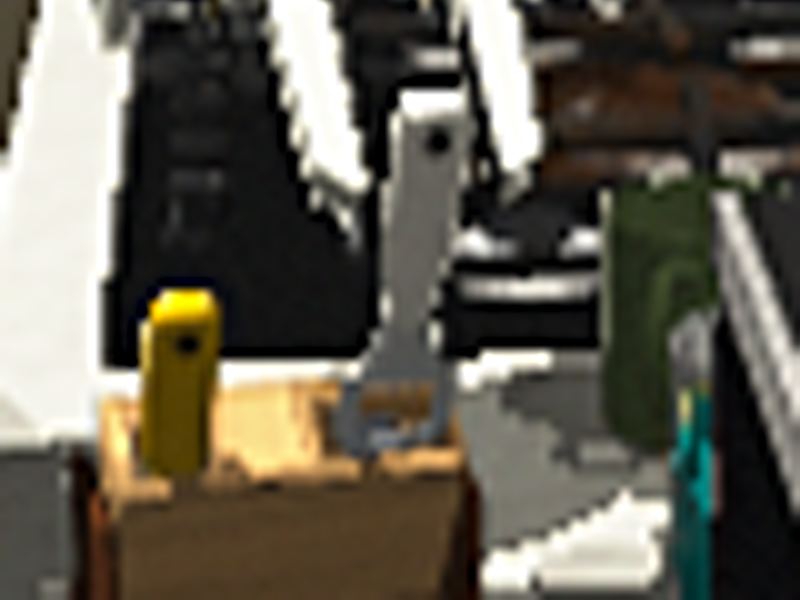

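The view shows the head just at the wide mouth. Its edges are at about x=337–447 against a mouth at 317–443, and part of that shift comes from the slot's lean. The measurements agree to about ±1 mm, so I'll enter gently and feel for contact.

```bash
python3 - <<'E'
from ins import *
for d in(.004,.012,.03): go0(*pose('opener',d,-.0003,0))
E
```

```text
shift [-0.0023  0.0077 -0.0097] turn [ 0.0006 -0.0013 -0.0005] mm 6.3 deg 0.18
shift [-0.0041  0.0167 -0.0228] turn [ 0.0006 -0.0013 -0.0005] mm 14.3 deg 0.18
shift [-0.0082  0.037  -0.0523] turn [ 0.0006 -0.0013 -0.0005] mm 32.3 deg 0.18
```

Request:
arm_command([
  {"x": -0.001, "y": 0.003, "z": -0.003, "rx": 0.0006, "ry": -0.0013, "rz": -0.0005, "claw": 255},
  {"x": -0.0015, "y": 0.0055, "z": -0.0065, "rx": 0.0006, "ry": -0.0013, "rz": -0.0005, "claw": 255},
  {"x": -0.0023, "y": 0.0077, "z": -0.0097, "rx": 0.0006, "ry": -0.0013, "rz": -0.0005, "claw": 255},
  {"x": -0.0023, "y": 0.0077, "z": -0.0097, "rx": 0.0006, "ry": -0.0013, "rz": -0.0005, "claw": 255},
  {"x": -0.0023, "y": 0.0077, "z": -0.0097, "rx": 0.0006, "ry": -0.0013, "rz": -0.0005, "claw": 255},
])

```text
t: 21.32
tool_pos: [0.5246, 0.0516, 0.187]
orientation: [1.508, 1.834, -0.703]
force: [0.4, 0.3, -1.3]
opening: 0.0411
gripper_force: 40.0
```

```bash
python3 - <<'E'
from ins import *
where('opener')
for d in(.012,.03): go0(*pose('opener',d,-.0003,0))
E
```

```text
t 21.32 tip in mouth frame mm: x -0.6 y 0.4 z -4.5 axis err deg x 0.02 y -0.06 F slot [-0.5 -0.4 -1.2] q [ 0.56  0.21  1.69 -0.8   1.62  0.48] open 0.041087576487783675 grip 39.958736300468445
shift [-0.0013  0.009  -0.012 ] turn [ 0.0002 -0.0005 -0.0002] mm 7.5 deg 0.07
shift [-0.0053  0.0292 -0.0415] turn [ 0.0002 -0.0005 -0.0002] mm 25.5 deg 0.07
```

No contact at -4.5 mm. Continuing gently.

Request:
arm_command([
  {"x": -0.0004, "y": 0.003, "z": -0.004, "rx": 0, "ry": 0, "rz": 0, "claw": 255},
  {"x": -0.0009, "y": 0.006, "z": -0.008, "rx": 0, "ry": 0, "rz": 0, "claw": 255},
  {"x": -0.0013, "y": 0.009, "z": -0.012, "rx": 0, "ry": 0, "rz": 0, "claw": 255},
  {"x": -0.0013, "y": 0.009, "z": -0.012, "rx": 0, "ry": 0, "rz": 0, "claw": 255},
])

```text
t: 21.65
tool_pos: [0.5238, 0.0563, 0.1806]
orientation: [1.508, 1.834, -0.703]
force: [-0.5, 0.5, -0.4]
opening: 0.0406
gripper_force: 40.0
```

```bash
python3 - <<'E'
from ins import *
where('opener')
for d in(.02,.03,.045): go0(*pose('opener',d,-.0003,0))
E
```

```text
t 21.65 tip in mouth frame mm: x -0.4 y 0.3 z -12.5 axis err deg x 0.01 y -0.08 F slot [ 0.2  0.4 -0.7] q [ 0.57  0.22  1.68 -0.8   1.62  0.49] open 0.040643210410176524 grip 39.95872914791107
shift [-0.0014  0.0086 -0.0122] turn [ 0.0002 -0.0007 -0.0002] mm 7.5 deg 0.09
shift [-0.0037  0.0199 -0.0286] turn [ 0.0002 -0.0007 -0.0002] mm 17.5 deg 0.09
shift [-0.0071  0.0367 -0.0532] turn [ 0.0002 -0.0007 -0.0002] mm 32.5 deg 0.09
```

It is in the mouth with no force. On to 45 mm.

Request:
arm_command([
  {"x": -0.0008, "y": 0.0045, "z": -0.006, "rx": 0, "ry": 0, "rz": 0, "claw": 255},
  {"x": -0.0014, "y": 0.0086, "z": -0.0122, "rx": 0, "ry": 0, "rz": 0, "claw": 255},
  {"x": -0.0025, "y": 0.014, "z": -0.02, "rx": 0, "ry": 0, "rz": 0, "claw": 255},
  {"x": -0.0037, "y": 0.0199, "z": -0.0286, "rx": 0, "ry": 0, "rz": 0, "claw": 255},
  {"x": -0.0048, "y": 0.0255, "z": -0.037, "rx": 0, "ry": 0, "rz": 0, "claw": 255},
  {"x": -0.006, "y": 0.031, "z": -0.045, "rx": 0, "ry": 0, "rz": 0, "claw": 255},
  {"x": -0.0071, "y": 0.0367, "z": -0.0532, "rx": 0, "ry": 0, "rz": 0, "claw": 255},
  {"x": -0.0071, "y": 0.0367, "z": -0.0532, "rx": 0, "ry": 0, "rz": 0, "claw": 255},
])

```text
t: 22.32
tool_pos: [0.5205, 0.0741, 0.1544]
orientation: [1.507, 1.833, -0.704]
force: [2.2, -3.2, 0.1]
opening: 0.0409
gripper_force: 40.0
```

```bash
python3 - <<'E'
from ins import *
where('opener')
for d in(.06,.07,.078,.081): go0(*pose('opener',d,-.0010,0))
E
```

```text
t 22.32 tip in mouth frame mm: x -0.8 y -0.0 z -44.4 axis err deg x 0.11 y -0.05 F slot [-2.9 -1.5  2.2] q [ 0.6   0.28  1.67 -0.78  1.61  0.54] open 0.04087602127913891 grip 39.98494327068329
shift [-0.0036  0.0168 -0.0262] turn [ 0.0011 -0.0003  0.    ] mm 15.7 deg 0.13
shift [-0.0058  0.028  -0.0426] turn [ 0.0011 -0.0003  0.    ] mm 25.7 deg 0.13
shift [-0.0076  0.037  -0.0557] turn [ 0.0011 -0.0003  0.    ] mm 33.7 deg 0.13
shift [-0.0083  0.0404 -0.0606] turn [ 0.0011 -0.0003  0.    ] mm 36.7 deg 0.13
```

Request:
arm_command([
  {"x": -0.001, "y": 0.004, "z": -0.0065, "rx": 0, "ry": 0, "rz": 0, "claw": 255},
  {"x": -0.002, "y": 0.0085, "z": -0.013, "rx": 0, "ry": 0, "rz": 0, "claw": 255},
  {"x": -0.003, "y": 0.0125, "z": -0.0195, "rx": 0, "ry": 0, "rz": 0, "claw": 255},
  {"x": -0.0036, "y": 0.0168, "z": -0.0262, "rx": 0, "ry": 0, "rz": 0, "claw": 255},
  {"x": -0.0045, "y": 0.022, "z": -0.034, "rx": 0, "ry": 0, "rz": 0, "claw": 255},
  {"x": -0.0058, "y": 0.028, "z": -0.0426, "rx": 0, "ry": 0, "rz": 0, "claw": 255},
  {"x": -0.0058, "y": 0.028, "z": -0.0426, "rx": 0, "ry": 0, "rz": 0, "claw": 255},
])

```text
t: 22.9
tool_pos: [0.5176, 0.0884, 0.1329]
orientation: [1.508, 1.834, -0.703]
force: [2.9, -1.6, -0.4]
opening: 0.0407
gripper_force: 40.0
```

```bash
python3 - <<'E'
from ins import *
where('opener')
for d in(.075,.08,.083): go0(*pose('opener',d,-.0015,0))
E
```

```text
t 22.9 tip in mouth frame mm: x -1.0 y 0.0 z -70.4 axis err deg x 0.03 y -0.05 F slot [-2.  -2.5  0.9] q [ 0.62  0.32  1.66 -0.77  1.6   0.58] open 0.0407080091298681 grip 40.00819444656372
shift [-0.001   0.0043 -0.0082] turn [ 0.0004 -0.0004 -0.0001] mm 4.7 deg 0.06
shift [-0.0022  0.01   -0.0164] turn [ 0.0004 -0.0004 -0.0001] mm 9.7 deg 0.06
shift [-0.0028  0.0133 -0.0213] turn [ 0.0004 -0.0004 -0.0001] mm 12.7 deg 0.06
```

Request:
arm_command([
  {"x": -0.0005, "y": 0.002, "z": -0.004, "rx": 0, "ry": 0, "rz": 0, "claw": 255},
  {"x": -0.001, "y": 0.0045, "z": -0.008, "rx": 0, "ry": 0, "rz": 0, "claw": 255},
  {"x": -0.0016, "y": 0.007, "z": -0.012, "rx": 0, "ry": 0, "rz": 0, "claw": 255},
  {"x": -0.0022, "y": 0.01, "z": -0.0164, "rx": 0, "ry": 0, "rz": 0, "claw": 255},
  {"x": -0.0022, "y": 0.01, "z": -0.0164, "rx": 0, "ry": 0, "rz": 0, "claw": 255},
])

```text
t: 23.32
tool_pos: [0.5166, 0.0932, 0.1251]
orientation: [1.508, 1.833, -0.703]
force: [2.4, -3.2, 0.7]
opening: 0.0411
gripper_force: 40.0
```

Request:
arm_command([
  {"x": -0.0003, "y": 0.0012, "z": -0.0018, "rx": 0, "ry": 0, "rz": 0, "claw": 255},
  {"x": -0.0005, "y": 0.0023, "z": -0.0035, "rx": 0, "ry": 0, "rz": 0, "claw": 255},
  {"x": -0.0005, "y": 0.0023, "z": -0.0035, "rx": 0, "ry": 0, "rz": 0, "claw": 255},
])

```text
t: 23.57
tool_pos: [0.5163, 0.0943, 0.1236]
orientation: [1.508, 1.833, -0.702]
force: [2.3, -2.6, 1.0]
opening: 0.0413
gripper_force: 40.0
```

Request:
arm_command([
  {"x": -0.0003, "y": 0.0012, "z": -0.0018, "rx": 0, "ry": 0, "rz": 0, "claw": 255},
  {"x": -0.0005, "y": 0.0023, "z": -0.0035, "rx": 0, "ry": 0, "rz": 0, "claw": 255},
  {"x": -0.0005, "y": 0.0023, "z": -0.0035, "rx": 0, "ry": 0, "rz": 0, "claw": 255},
])

```text
t: 23.82
tool_pos: [0.5165, 0.0946, 0.1233]
orientation: [1.508, 1.831, -0.704]
force: [0.5, -8.6, 8.4]
opening: 0.0408
gripper_force: 39.9
```

```bash
python3 - <<'E'
from ins import *
where('opener')
E
```

```text
t 23.82 tip in mouth frame mm: x -1.6 y -0.3 z -81.9 axis err deg x 0.18 y 0.03 F slot [-2.1  1.2 11.7] q [ 0.63  0.34  1.65 -0.77  1.6   0.6 ] open 0.04082494725310115 grip 39.93347704410553
```

Request:
arm_command([
  {"x": -0.0003, "y": 0.0012, "z": -0.0018, "rx": 0, "ry": 0, "rz": 0, "claw": 255},
  {"x": -0.0003, "y": 0.0012, "z": -0.0018, "rx": 0, "ry": 0, "rz": 0, "claw": 255},
  {"x": -0.0003, "y": 0.0012, "z": -0.0018, "rx": 0, "ry": 0, "rz": 0, "claw": 255},
])

```text
t: 24.07
tool_pos: [0.5166, 0.0947, 0.1234]
orientation: [1.508, 1.829, -0.704]
force: [0.7, -12.4, 12.3]
opening: 0.0406
gripper_force: 39.9
```

```bash
python3 - <<'E'
from ins import *
where('opener')
E
```

```text
t 24.07 tip in mouth frame mm: x -1.7 y -0.5 z -81.9 axis err deg x 0.25 y 0.08 F slot [-3.   1.8 17.1] q [ 0.63  0.35  1.65 -0.77  1.6   0.6 ] open 0.04064007355844836 grip 39.92790877819061
```

Stalled firmly at 17 N. I'll release to a partial opening, retreat and measure.

Request:
arm_command([
  {"x": 0, "y": 0, "z": 0, "rx": 0, "ry": 0, "rz": 0, "claw": 92},
  {"x": 0, "y": 0, "z": 0, "rx": 0, "ry": 0, "rz": 0, "claw": 92},
  {"x": 0, "y": 0, "z": 0, "rx": 0, "ry": 0, "rz": 0, "claw": 92},
  {"x": 0, "y": 0, "z": 0, "rx": 0, "ry": 0, "rz": 0, "claw": 92},
  {"x": -0.006, "y": 0.03, "z": 0.026, "rx": 0, "ry": 0, "rz": 0, "claw": 92},
  {"x": -0.012, "y": 0.06, "z": 0.052, "rx": 0, "ry": 0, "rz": 0, "claw": 92},
  {"x": -0.024, "y": 0.12, "z": 0.103, "rx": 0, "ry": 0, "rz": 0, "claw": 92},
  {"x": -0.036, "y": 0.18, "z": 0.154, "rx": 0, "ry": 0, "rz": 0, "claw": 92},
  {"x": -0.04, "y": 0.2, "z": 0.2, "rx": 0, "ry": 0, "rz": 0, "claw": 92},
  {"x": -0.04, "y": 0.2, "z": 0.2, "rx": 0, "ry": 0, "rz": 0, "claw": 92},
])

```text
t: 24.9
tool_pos: [0.4971, 0.2005, 0.2255]
orientation: [1.509, 1.835, -0.691]
force: [0.7, -0.3, 0.9]
opening: 0.0592
gripper_force: 0.0
```

```bash
python3 wh.py opener w14; python3 wh.py peeler w15; python3 home.py opener 14; python3 - <<'E'
from h import *
# mug, jar, tin unmoved?
a,b=load('t14')['im'].astype(int),load('top0')['im'].astype(int)
for n,(x0,y0,x1,y1) in {'mug':(140,215,210,270),'tin':(245,210,295,250),'jar':(315,215,352,255)}.items():
    s=[int(v/1.5625) for v in(x0,y0,x1,y1)];print(n,np.abs(a-b)[s[1]:s[3],s[0]:s[2]].mean().round(1))
E
```

```text
2399 [ 9.01363461 14.18310545 88.37105298] (np.float64(255.8953329559809), np.float64(114.982028871969)) (np.float64(256.47237351732554), np.float64(209.51477503626384))
11 283 x [-0.4  2.9  4.5] y -8.9 12.6 zmax 15.8
21 280 x [0.6 3.7 5.4] y -9.9 13.6 zmax 25.4
31 321 x [-0.   4.2  6. ] y -9.9 13.6 zmax 35.9
41 297 x [1.4 4.8 6.4] y -9.7 13.7 zmax 45.8
51 301 x [2.2 5.3 7. ] y -9.7 13.7 zmax 56.0
61 305 x [2.4 5.8 7.3] y -9.7 13.9 zmax 66.0
71 300 x [2.8 6.  7.8] y -9.7 14.0 zmax 76.0
81 271 x [3.4 6.4 7.9] y -9.7 14.2 zmax 86.0
91 41 x [3.9 5.3 6.9] y -6.8 11.4 zmax 88.4
2401 [ 8.98284069 13.57127897 85.46018226] (np.float64(174.4090476027323), np.float64(116.03938756604322)) (np.float64(178.36118401149508), np.float64(210.85566006295517))
11 309 x [0.7 4.9 6.6] y -9.9 12.1 zmax 15.6
21 318 x [1.3 5.5 6.8] y -10.6 12.7 zmax 26.0
31 313 x [1.4 5.5 7.4] y -10.9 12.9 zmax 35.9
41 314 x [1.9 5.9 7.5] y -10.7 13.2 zmax 46.0
51 316 x [2.  5.8 7.3] y -11.1 12.7 zmax 56.0
61 311 x [2.2 6.  7.7] y -11.0 13.6 zmax 66.0
71 299 x [2.7 6.  7.6] y -11.0 13.5 zmax 76.0
81 221 x [2.9 5.6 7.3] y -10.4 13.0 zmax 85.5
side 131 z max [90.4 90.9]
  13 18 x [-12.8 -11.3  -6.5] y -20.3 13.6
  28 22 x [-11.7  -9.6  -4.6] y -7.5 15.0
  43 22 x [-11.3  -9.1  -6.8] y -6.8 13.7
  58 20 x [-9.  -7.6 -5.5] y -7.9 15.3
  73 24 x [-8.1 -6.8 -1.8] y -7.4 16.2
  88 25 x [-6.3 -4.   1.2] y -7.0 14.0
top 140 z max [92.4 93.4]
  13 19 x [-2.6 -0.  15.5] y -19.9 25.8
  28 18 x [-4.9  0.   1.1] y -7.0 13.8
  43 22 x [-1.5  0.6  2.1] y -8.8 14.0
  58 21 x [-1.3  0.9  2.4] y -8.3 14.2
  73 23 x [-0.1  2.   3.6] y -8.1 14.2
  88 37 x [-4.   0.2  2.9] y -9.5 13.1
25.1 [0.49543916 0.19573393 0.21941389] [ 0.77  0.37  1.43 -0.73  1.84  0.56] [ 0.6 -0.1  0.5] 0.05933998222931321
mug 41.4
tin 3.2
jar 2.7
```

The opener sticks out 88.4 mm (nominal 89) and the peeler 85.5 mm (nominal 85), so both are home. I'll move clear and check whether the mug difference is only the arm blocking the view.

Request:
arm_command([
  {"x": 0, "y": 0, "z": 0.08, "rx": 0, "ry": 0, "rz": 0, "claw": 92},
  {"x": -0.04, "y": 0, "z": 0.16, "rx": 0, "ry": 0, "rz": 0, "claw": 92},
  {"x": -0.1, "y": 0, "z": 0.24, "rx": 0, "ry": 0, "rz": 0, "claw": 92},
  {"x": -0.16, "y": 0, "z": 0.26, "rx": 0, "ry": 0, "rz": 0, "claw": 92},
  {"x": -0.16, "y": 0, "z": 0.26, "rx": 0, "ry": 0, "rz": 0, "claw": 92},
  {"x": -0.16, "y": 0, "z": 0.26, "rx": 0, "ry": 0, "rz": 0, "claw": 92},
])

```text
t: 25.6
tool_pos: [0.4154, 0.1962, 0.3511]
orientation: [1.508, 1.835, -0.7]
force: [0.7, -0.5, -1.4]
opening: 0.0594
gripper_force: 0.0
```

```bash
python3 - <<'E'
from h import *
snap('top','t16');snap('side','s16')
for f0,f in(('top0','t16'),('side0','s16')):
    for g in(f0,f):
        z=load(g);P=cloud(z);im=z['im'].astype(int);k=(np.hypot(P[...,0]-.639,P[...,1]-.362)<.08)&(P[...,2]>.02)&(P[...,2]<.11)&(im[...,1]>im[...,0]+5)&(im[...,1]>im[...,2]+10)
        print(g,'green mug',k.sum(),P[k].mean(0).round(3) if k.sum() else '')
s=robot.read_state();print(s['t'],s['tool_pos'],s['force'].round(1),np.abs(s['dq']).max())
E
python3 home.py peeler 17 | head -2;python3 home.py opener 18 | head -2
```

```text
top0 green mug 465 [0.646 0.37  0.066]
t16 green mug 186 [0.636 0.356 0.069]
side0 green mug 214 [0.622 0.362 0.071]
s16 green mug 183 [0.624 0.36  0.072]
25.7 [0.41603803 0.19557859 0.34918898] [ 0.3 -0.2 -0.3] 0.025116290227600143
side 123 z max [87.4 89.2]
  13 15 x [-11.5  -9.9  -6.8] y -6.8 12.9
side 129 z max [91.  92.8]
  13 16 x [-13.1 -10.9  -6.3] y -6.7 13.9
```

The side view puts the mug within 2 mm of its start, so the top-view difference was the arm blocking it. Both tools are home, so I'm handing in.

```bash
python3 -c "
from plant import robot
print(robot.close_job())"
```

```text
the job is handed in; nothing more can be done
None
```

The peeler is in the narrow slot and the bottle opener in the wide slot, both blade or head down, pushed to the floor and released with the arm clear; the job was handed in at about 26 s, and no verdict came back.

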